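# Lock the relief panel's open hold-down clamp with the deep T-key

## Task

One of the two hold-down clamps behind the relief panel is still swung open: lift off its dust cap and lay it flat, knob up, in the middle of the black paint tray. With the T-key lowered down the shaft onto the square stem, turn it clockwise (seen from above) as far as it goes, so that the jaw swings over the panel, then stand the key back in its stand. Leave the other clamp, its cap and everything else as they are.

Things in the scene. Friction and masses are not known exactly. Their poses are not given: they have to be found in the camera images.
- cap_a_knob (a point): Grey plastic dust cap on the open clamp: 72 mm square plate, 6 mm thick, with a skirt 10 mm deep, 3 mm loose round the tube, and a round upright knob 26 mm in diameter, 40 mm tall, in the middle. The point is on the knob's axis, 22 mm above the plate, 18 mm below the knob's top, 38 mm above the skirt's lower edge (which rests on the tray's floor). z up the knob. 90 g.
- cap_b_knob (a point): The same point on the identical cap of the other, already locked clamp. Leave it on.
- clamp_a_mouth (a point): Open clamp: an upright grey square steel tube, 60 mm outside, 48 mm square inside, fixed to the table behind the panel. The point is the centre of the shaft's mouth, 150 mm above the table; z up, x and y along the tube's sides; -x looks over the panel. With the cap on, its knob's top is 196 mm above the table.
- clamp_b_mouth (a point): The same point of the identical other clamp, already locked. The clamps may stand either way round (left or right).
- stem_a (a point): Centre of the top of the open clamp's square stem, on the shaft's axis, 58 mm above the table, 92 mm below the mouth. Stem 18 mm square, 24 mm tall, on a round hub (top at 34 mm) that the key may rest on. z up; x along the jaw, one piece with the stem: a bar 20 mm wide, reaching 80 mm from the axis, 22 to 34 mm above the table. The stem's sides are parallel to the jaw.
- jaw_a (a joint): Turn of the open clamp's stem and jaw: grows clockwise seen from above, 0 = fully open (jaw along the panel's edge, to about -y of the clamp), 1.3 rad = stop, fully locked (jaw over the panel). Starts at 0 to 0.35. Stays where it is left; friction about 0.1 N m.
- jaw_b (a joint): The same of the other clamp; starts locked at 1.27 to 1.3.
- key_bar (a point): Middle of the T-key's crossbar, the place to grip it. The bar is 110 mm long along x and 16 mm square; a round shaft 12 mm in diameter goes straight down from its middle to a square socket. Steel, 168 mm long over all, 280 g. z is up the key. It starts upright in the stand, turned anyhow.
- key_tip (a point): Lower end of the T-key's socket, on its axis, 160 mm below the middle of the crossbar; same axes as key_bar. The socket is 29 mm square outside, 21 mm square inside, 28 mm deep, 34 mm tall, its sides parallel and square to the crossbar, open below.
- stand_well (a point): Centre of the floor of the T-key's stand, a black block fixed to the table, 62 mm square and 80 mm tall with a square well of 46 mm, 70 mm deep, open above; its floor is 10 mm above the table. The key's socket fits in at any turn. The stand may be on the left or on the right.
- tray_in (a point): Centre of the inner floor of the black paint tray, 4 mm above the table; tray 200 mm (its x) by 150 mm (its y), 35 mm tall, 4 mm walls, fixed. On the other side from the stand.
- panel: Relief panel, lilac-grey, 240 mm (its x) by 340 mm (its y), 15 mm thick, fixed flat on the table in front of the clamps. Origin at the centre of its underside.
- bottle: Bystander: tall clear bottle with a white cap, 64 mm diameter, 220 mm tall, standing just behind and between the two clamps. Origin at its underside. Leave it.
- tin_big: Bystander: big paint tin, 100 mm diameter, 125 mm tall, behind the clamps. Origin at its underside. Leave it.
- tin_small: Bystander: small paint tin, 76 mm diameter, 95 mm tall, behind the clamps. Origin at its underside. Leave it.
- cup: Bystander: paper cup, 80 mm across the rim, 100 mm tall, behind the clamps. Origin at its underside. Leave it.
- roller: Bystander: paint roller lying on the panel, about 215 mm long and 44 mm high. Origin at its underside. Leave it.
- brush: Bystander: flat paint brush, 190 mm long, lying on the panel. Origin at its underside. Leave it.

How it is judged:
On the way, in this order (a step that is already met when the one before it is completed fails the run):
1. the open clamp's cap lies flat in the black tray (x of cap_a_knob in the frame of tray_in between -0.07 and 0.07 m and y of cap_a_knob in the frame of tray_in between -0.048 and 0.048 m and z of cap_a_knob in the frame of tray_in below 0.048 m and angle between cap_a_knob's own z axis and vertical below 0.15 rad and linear speed of cap_a below 0.03 m/s), for 0.2 s.
2. the T-key's socket is over the open clamp's stem, at least 12 mm down it (horizontal distance between key_tip and stem_a below 0.006 m and z of key_tip in the frame of stem_a below -0.012 m and angle between key_tip's own z axis and vertical below 0.12 rad), for 0.1 s.
3. the held key has turned the stem to its locked end (1.15 rad or more) (all of step 2 and value of joint jaw_a above 1.15 rad and distance between the grasp point and key_bar below 0.06 m), for 0.1 s.
At the end, for the whole second after the job is handed in: Both clamps locked (1.15 rad or more of 1.3); the first one's cap flat (0.15 rad) in the tray, knob within 70 mm (tray x) and 48 mm (tray y) of its centre; T-key socket down on the floor of its stand (tip within 20 mm of the centre, 12 mm of the floor, tilt under 0.25 rad); both at rest (value of joint each of jaw_a, jaw_b above 1.15 rad and x of cap_a_knob in the frame of tray_in between -0.07 and 0.07 m and y of cap_a_knob in the frame of tray_in between -0.048 and 0.048 m and z of cap_a_knob in the frame of tray_in below 0.048 m and angle between cap_a_knob's own z axis and vertical below 0.15 rad and horizontal distance between key_tip and stand_well below 0.02 m and z of key_tip in the frame of stand_well below 0.012 m and angle between key_tip's own z axis and vertical below 0.25 rad and linear speed of each of key, cap_a below 0.02 m/s); the robot touches nothing.
It fails at once if the other clamp's cap moved more than 15 mm (distance of cap_b_knob from where it was at the start of the episode above 0.015 m).
It fails at once if the other clamp was unlocked (value of joint jaw_b below 1.1 rad).
It fails at once if the jaw was swung without the key on the stem (velocity of joint jaw_a above 0.2 rad/s and not (horizontal distance between key_tip and stem_a below 0.012 m and z of key_tip in the frame of stem_a below 0.002 m)).
It fails at once if a bystander was moved more than 30 mm (distance of any of bottle, tin_big, tin_small, cup, roller, brush from where it was at the start of the episode above 0.03 m).
It also fails if it takes over 72 s, if anything falls off the work surface, if the arm or the gripper's body presses on something with over 40 N, if the wrist force passes 120 N, or if a joint passes its speed limit or range.

## Robot

A 7-joint arm with a two-finger parallel gripper is mounted at the origin on the work surface. World frame = base frame: x ahead of the robot, y to its left, z up, the work surface at z = 0. Lengths are in m, angles in rad, forces in N, time in s.
With the tool pointing down it reaches from about 0.4 to 0.85 m from the base axis. Payload 4.5 kg.
Tool frame: the origin (TCP) lies between the finger pads; the fingertips stand 19 mm ahead of it and the grasp point (between the pads) is the TCP (r.nose_length is the distance from the TCP to the fingertips, in m); z points along the fingers, x is the direction in which the jaws open and shut, and the axes are right-handed (so a half turn about z gives the same grasp; the last joint's range is limited). The gripper opens to 88 mm and grips with 3 to 60 N. Pads are 18 mm wide; open, the fingers measure 123 mm over their backs; the gripper's body (75 mm by 187 mm) begins 45 mm behind the grasp point.
Start: joints at [-1.245, 0.689, -0.195, 1.565, 0.157, 0.902, -0.215], TCP at [0.18, 0.599, 0.258] pointing down, gripper open.
Joint ranges: [-3.01, 3.01], [-0.46, 2.08], [-1.47, 1.51], [0.13, 2.56], [-1, 4.14], [0.04, 2.09], [-2.66, 2.66]. Speed limits (rad/s): [2.57, 2.57, 3.14, 3.14, 3.14, 3.14, 3.14].

## Interface

Orientations are given as a unit quaternion [x, y, z, w].
In Python, from plant import get_state, vision, r gives the robot as it stands.
- The arm moves only by the tool play_rows, never from a script. Its argument "deltas" is a list that holds one entry, the list of rows, each a list of 7 numbers: the gripper command: -1 is fully open, 1 is shut, values between are in proportion, then the shift along the tool's x, y, z normalised to -1 to 1, where 1 is 300 mm, then the turn, a rotation vector about the tool's x, y, z normalised to -1 to 1, where 1 is pi rad. A call has 1 to 5 rows; each row is the pose to reach, as a shift and turn from the pose measured when the call began, along the tool's axes at that moment, turning the shorter way round; what a row does not reach only later rows make up. A row lasts 1/8 s, in which the tool goes at most 62.5 mm and 10.7 degrees, less where a joint would pass 70% of its speed; a pose out of reach is approached as far as the arm can. A call with a number of a shift or a turn outside -1 to 1 is refused whole. A call with a gripper value outside its range is refused whole. The fingers move at their own pace and stop on an object; "force" is the grip in N (left out, the last holds). Time passes only in rows, so rows that repeat a pose let the fingers close. It gives the time, the measured TCP pose, the force and the opening at its end, in the units of the state.
- get_state(): the state, without advancing time (a new reading comes with each control period).
- vision.snapshot(name): name is "side" or "top"; returns the picture (420x560x3 uint8, red, green, blue); there is no depth.
- vision.camera_model(name): a dict with "vfov" (degrees; the focal length in pixels is half the picture's height over the tangent of half this angle, whatever the lens; pixels are square), "cx", "cy" (the principal point, pixels), "world_to_cam" (4x4, takes a point from world to camera coordinates). Camera axes: x right, y up, looking along -z (the intrinsics and any distortion apply to the point x, -y, -z); pixel columns grow to the right and rows downward; lengths in m; the calibration is good to about 2 mm. A picture is of the moment at which its call begins. camera_model takes no time and is no camera call.
- r.finish_job(): hands the job in, once; it reports no verdict.
The state is a dict: "clock": time; "q": joint angles; "qd": joint speeds; "joint_torque": joint torques, N m; "tool_pos": TCP position; "eef_rot": TCP orientation; "contact_force": force on the tool from outside, world axes, zero at the start; "moment": the same for the moment, N m; "opening": opening from 0.0 (shut) to 1.0 (fully open).
Only numpy, scipy, OpenCV 4.12 (cv2) and the standard library are available. Lean on these libraries where they do the work, as an engineer would, in place of code of your own. Each camera call takes 0.05 s, during which the arm holds its last target.

## Working session

There is one attempt and no reset: what is moved stays moved. The work goes in short steps, Python scripts to look and compute and a tool call to move; the robot and the scene stay as the last step left them, time stands still between calls to the robot, and variables do not carry over. Pictures are saved under pics/ and viewed, and the job is handed in when it is done.

Besides the shell and the picture viewer there is one more tool, called after ">>>" as name(argument=value, ...) on one line, values as JSON. play_rows: Moves the arm, as the interface text tells. Scaled input: -1 to 1 covers 300 mm each way for a shift and pi rad each way for a turn. Its arguments: {"type":"object","properties":{"deltas":{"type":"array"},"force":{"type":"number"}},"required":["deltas"]}

```bash
ls; mkdir -p pics
python3 - <<'E'
from plant import get_state, vision, r
import cv2
for n in ("side","top"):
    im=vision.snapshot(n); cv2.imwrite(f"pics/{n}0.png",im[:,:,::-1])
    print(n,vision.camera_model(n))
print(get_state())
E
```

```text
pics
side {'vfov': 54.412036559315865, 'cx': 280.31498977224595, 'cy': 205.60794852578547, 'world_to_cam': array([[ 0.91606067, -0.40081047, -0.01355781, -0.54853067],
       [ 0.29033667,  0.63949084,  0.71186803, -0.27836344],
       [-0.27665406, -0.65605063,  0.70218238, -0.93583061],
       [ 0.        ,  0.        ,  0.        ,  1.        ]])}
top {'vfov': 54.93384741487236, 'cx': 277.2677888233974, 'cy': 217.71060571965359, 'world_to_cam': array([[ 0.00817035, -0.99996492, -0.00184471, -0.00377098],
       [ 0.99610862,  0.00797692,  0.08777236, -0.6165836 ],
       [-0.08775457, -0.00255466,  0.99613885, -1.09965722],
       [ 0.        ,  0.        ,  0.        ,  1.        ]])}
{'clock': 0.1, 'q': array([-1.24517086,  0.68992808, -0.1945283 ,  1.56621111,  0.15731997,
        0.902484  , -0.2151071 ]), 'qd': array([ 0.00027309, -0.00163228,  0.00180311, -0.00223705, -0.00012484,
       -0.00191312, -0.00103666]), 'joint_torque': array([-2.57662279e-03, -5.28497136e+01, -1.27144933e+00, -1.53837669e+01,
       -5.25849278e-02,  1.97776157e-03,  6.35544234e-05]), 'tool_pos': array([0.17970169, 0.59806544, 0.25698066]), 'eef_rot': array([ 8.02377501e-01,  5.96816283e-01, -6.18125101e-04,  5.36684371e-04]), 'contact_force': array([ 0.17660756, -0.43468509,  0.94070958]), 'moment': array([0.04783004, 0.0315736 , 0.00546   ]), 'opening': 1.0020180403893824}
```

View pics/side0.png

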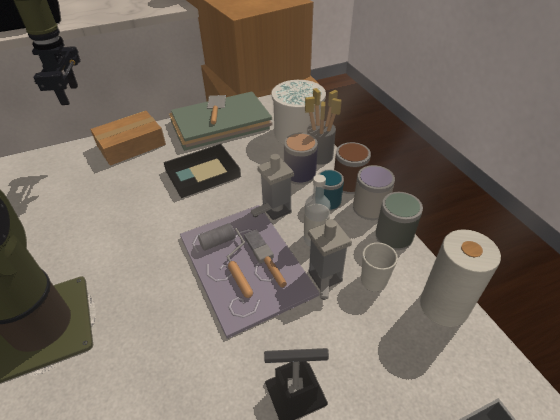

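View pics/top0.png

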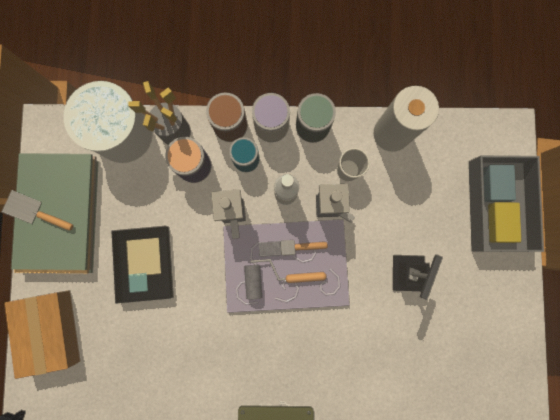

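Run:
```python
import cv2
t=cv2.imread("pics/top0.png"); s=cv2.imread("pics/side0.png")
def c(im,x0,y0,w,h,k,n): cv2.imwrite(f"pics/{n}.png",cv2.resize(im[y0:y0+h,x0:x0+w],None,fx=k,fy=k,interpolation=cv2.INTER_CUBIC))
c(t,200,160,180,100,4.4,"c1"); c(t,100,215,90,100,5,"c2"); c(t,380,240,80,100,5,"c3")
c(s,230,130,130,170,3.5,"c4"); c(s,240,330,120,90,5,"c5")
```

```text
(no output)
```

View pics/c1.png

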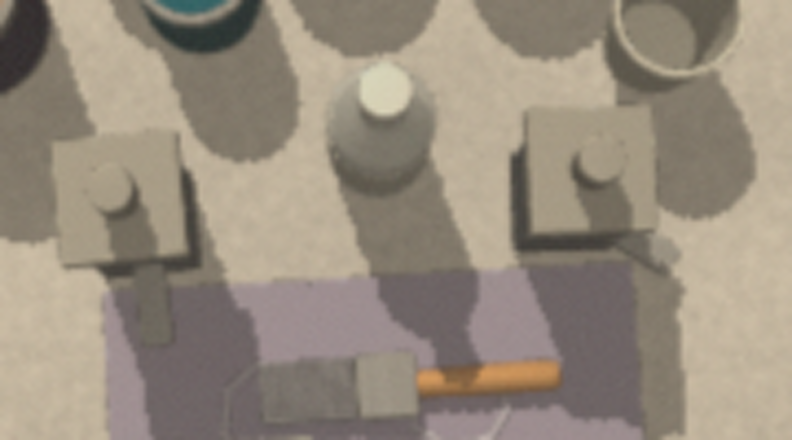

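View pics/c2.png

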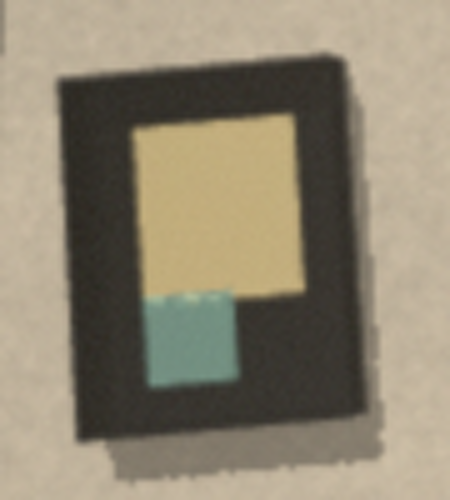

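View pics/c3.png

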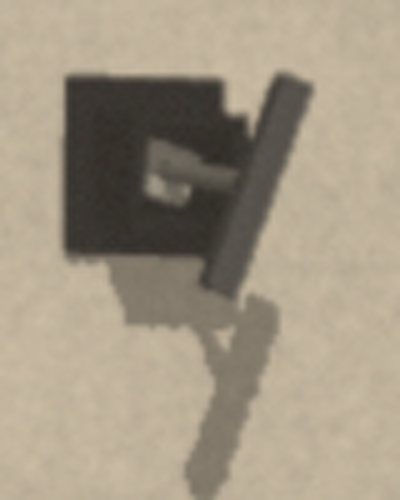

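View pics/c4.png

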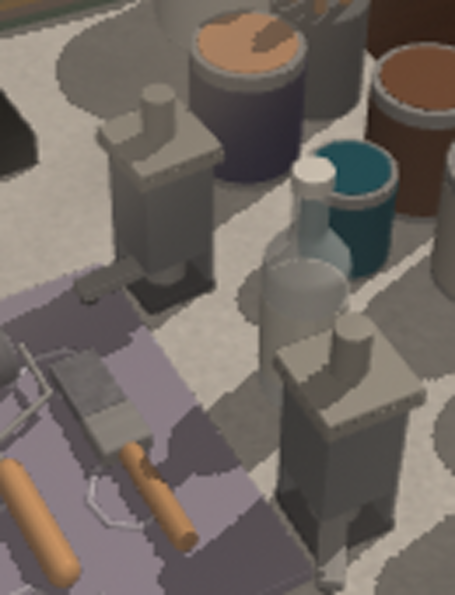

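View pics/c5.png

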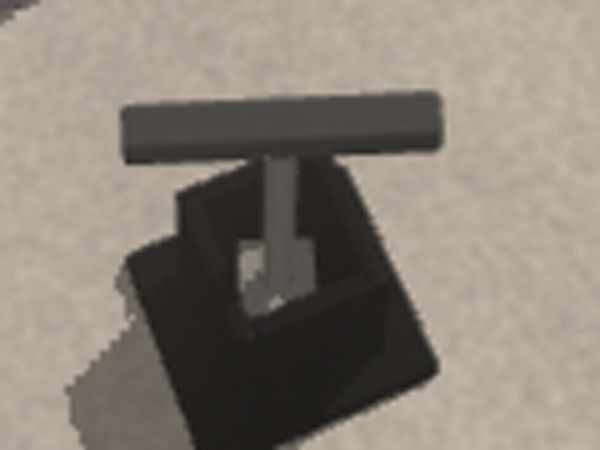

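```bash
cat > h.py <<'E'
import numpy as np
from plant import get_state, vision, r
import cv2
from scipy.spatial.transform import Rotation as R
def ray(n,uv):
    m=vision.camera_model(n);f=210/np.tan(np.radians(m['vfov']/2));T=m['world_to_cam']
    d=np.array([(uv[0]-m['cx'])/f,-(uv[1]-m['cy'])/f,-1.]);Rm=T[:3,:3]
    return -Rm.T@T[:3,3], Rm.T@d
def atz(n,uv,z):
    o,d=ray(n,uv);return o+d*(z-o[2])/d[2]
def tri(a,b):
    o1,d1=ray('top',a);o2,d2=ray('side',b)
    s=np.linalg.lstsq(np.c_[d1,-d2],o2-o1,rcond=None)[0]
    p,q=o1+s[0]*d1,o2+s[1]*d2
    return (p+q)/2,np.linalg.norm(p-q)
def proj(n,p):
    m=vision.camera_model(n);f=210/np.tan(np.radians(m['vfov']/2))
    c=m['world_to_cam']@np.r_[p,1];return np.array([m['cx']+f*c[0]/-c[2],m['cy']-f*c[1]/-c[2]])
def save(n,name,x0=0,y0=0,w=560,h=420,k=1):
    im=vision.snapshot(n)[:,:,::-1]
    cv2.imwrite(f"pics/{name}.png",cv2.resize(im[y0:y0+h,x0:x0+w],None,fx=k,fy=k,interpolation=cv2.INTER_CUBIC))
E
python3 - <<'E'
from h import *
np.set_printoptions(precision=4,suppress=True)
c1=lambda x,y:(200+x/4.4,160+y/4.4); c2=lambda x,y:(100+x/5,215+y/5); c3=lambda x,y:(380+x/5,240+y/5)
c4=lambda x,y:(230+x/3.5,130+y/3.5); c5=lambda x,y:(240+x/5,330+y/5)
print("A knob",atz('top',c1(602,155),.196),atz('side',c4(354,328),.196),tri(c1(602,155),c4(354,328)))
print("B knob",atz('top',c1(112,185),.196),atz('side',c4(158,95),.196),tri(c1(112,185),c4(158,95)))
P=[atz('top',c1(*p),.156) for p in((527,108),(653,107),(655,232),(530,236))];print("capA",P,np.mean(P,0))
P=[atz('top',c2(*p),.035) for p in((58,78),(345,57),(367,412),(78,440))];print("tray",P,np.mean(P,0))
print("tray sides",np.linalg.norm(P[1]-P[0]),np.linalg.norm(P[2]-P[1]))
P=[atz('top',c3(*p),.080) for p in((66,76),(222,78),(66,252))];print("stand",P,(P[1]+P[2])/2)
P=[atz('top',c3(*p),.178) for p in((278,75),(312,88),(235,298),(203,285))];print("bar",P,np.mean(P,0))
P=[atz('side',c5(*p),.178) for p in((122,106),(440,93),(442,125),(123,140))];print("bar side",P,np.mean(P,0))
P=[atz('side',c5(*p),.080) for p in((178,192),(345,165),(390,283),(245,338))];print("stand side",P)
print("jaw tip", atz('top',c1(668,252),.034),atz('side',c4(333,585),.028))
E
```

```text
A knob [ 0.6566 -0.1405  0.196 ] [ 0.6592 -0.1436  0.196 ] (array([ 0.6586, -0.1415,  0.1938]), np.float64(0.0035487622216531763))
B knob [0.6381 0.1243 0.196 ] [0.6405 0.1221 0.196 ] (array([0.6397, 0.124 , 0.1947]), np.float64(0.0029749601710722137))
capA [array([ 0.6889, -0.1041,  0.156 ]), array([ 0.69  , -0.1753,  0.156 ]), array([ 0.619 , -0.1759,  0.156 ]), array([ 0.6162, -0.1057,  0.156 ])] [ 0.6535 -0.1403  0.156 ]
tray [array([0.5765, 0.4588, 0.035 ]), array([0.5894, 0.3004, 0.035 ]), array([0.3958, 0.2823, 0.035 ]), array([0.3794, 0.4392, 0.035 ])] [0.4853 0.3702 0.035 ]
tray sides 0.1588785535171111 0.19446088230631287
stand [array([ 0.5152, -0.3052,  0.08  ]), array([ 0.5148, -0.3873,  0.08  ]), array([ 0.4236, -0.3036,  0.08  ])] [ 0.4692 -0.3455  0.08  ]
bar [array([ 0.5168, -0.3788,  0.178 ]), array([ 0.5107, -0.3949,  0.178 ]), array([ 0.4113, -0.3557,  0.178 ]), array([ 0.4173, -0.3406,  0.178 ])] [ 0.464  -0.3675  0.178 ]
bar side [array([ 0.4208, -0.3447,  0.178 ]), array([ 0.5226, -0.3849,  0.178 ]), array([ 0.5178, -0.3952,  0.178 ]), array([ 0.4166, -0.356 ,  0.178 ])] [ 0.4694 -0.3702  0.178 ]
stand side [array([ 0.4415, -0.3397,  0.08  ]), array([ 0.5044, -0.3561,  0.08  ]), array([ 0.4996, -0.4028,  0.08  ]), array([ 0.4426, -0.3989,  0.08  ])]
jaw tip [ 0.6189 -0.2054  0.034 ] [ 0.6209 -0.2106  0.028 ]
```

```bash
cat >> h.py <<'E'
np.set_printoptions(precision=4,suppress=True)
def Rd(yaw):
    c,s=np.cos(yaw),np.sin(yaw);return R.from_matrix(np.array([[c,s,0],[s,-c,0],[0,0,-1.]]))
def go(*wps):
    """wps: (x,y,z,yawdeg) -> delta rows from the present pose"""
    st=get_state();p=st['tool_pos'];q=R.from_quat(st['eef_rot'])
    x=q.as_matrix()[:,0];print('t',st['clock'],'pos',p,'yaw',np.degrees(np.arctan2(x[1],x[0])),'op',st['opening'],'F',st['contact_force'],'q',st['q'])
    for w in wps:
        d=q.inv().apply(np.array(w[:3])-p)/.3; v=(q.inv()*Rd(np.radians(w[3]))).as_rotvec()/np.pi
        print(np.round(np.r_[d,v],3).tolist(), 'frac',np.abs(d).max())
E
python3 -c "
from h import *
go((.42,.35,.28,50),(.50,.1,.28,20),(.657,-.141,.27,0))"
```

```text
t 0.1 pos [0.1797 0.5981 0.257 ] yaw 73.28446158382 op 1.0020180403893824 F [ 0.1766 -0.4347  0.9407] q [-1.2452  0.6899 -0.1945  1.5662  0.1573  0.9025 -0.2151]
[-0.562, 1.005, -0.076, 0.0, 0.001, 0.129] frac 1.0049861456130846
[-1.283, 1.5, -0.074, 0.0, 0.0, 0.296] frac 1.5000680935627124
[-1.902, 2.232, -0.04, 0.0, 0.0, 0.407] frac 2.2323384335618086
```

>>> play_rows(deltas=[[[-1,-0.55,0.98,-0.08,0,0,0.13],[-1,-0.55,0.98,-0.08,0,0,0.13],[-1,-0.55,0.98,-0.08,0,0,0.13],[-1,-0.55,0.98,-0.08,0,0,0.13],[-1,-0.55,0.98,-0.08,0,0,0.13]]])

```text
clock: 0.72
tool_pos: [0.3971, 0.3723, 0.2794]
eef_rot: [0.907, 0.422, -0.001, 0.001]
contact_force: [1.0, 0.2, 0.2]
opening: 1.003
```

```bash
python3 -c "
from h import *
go((.50,.1,.28,20),(.657,-.141,.27,0))"
```

```text
t 0.725 pos [0.3971 0.3723 0.2794] yaw 49.89823776153634 op 1.0027208723883287 F [1.0296 0.1531 0.2099] q [-0.7672  0.5529 -0.1149  1.7853  0.0844  0.8099 -0.0525]
[-0.473, 0.847, -0.0, 0.0, 0.001, 0.166] frac 0.8472194481052264
[-0.751, 1.765, 0.034, 0.001, 0.0, 0.277] frac 1.764954574096269
```

>>> play_rows(deltas=[[[-1,-0.47,0.84,0,0,0,0.166],[-1,-0.47,0.84,0,0,0,0.166],[-1,-0.47,0.84,0,0,0,0.166],[-1,-0.47,0.84,0,0,0,0.166],[-1,-0.47,0.84,0,0,0,0.166]]])

```text
clock: 1.35
tool_pos: [0.4995, 0.0987, 0.2798]
eef_rot: [0.985, 0.172, -0.001, 0.002]
contact_force: [1.3, 0.1, -0.7]
opening: 0.997
```

```bash
python3 -c "
from h import *
go((.657,-.141,.26,0))"
```

```text
t 1.35 pos [0.4995 0.0987 0.2798] yaw 19.829287959137883 op 0.9966435494463048 F [ 1.3154  0.0827 -0.6988] q [-0.2985  0.5063  0.0171  1.8885 -0.0078  0.7485  0.0683]
[0.223, 0.93, 0.068, 0.001, 0.0, 0.11] frac 0.9295762914762001
```

>>> play_rows(deltas=[[[-1,0.223,0.93,0.03,0,0,0.11],[-1,0.223,0.93,0.03,0,0,0.11],[-1,0.223,0.93,0.03,0,0,0.11],[-1,0.223,0.93,0.03,0,0,0.11],[-1,0.223,0.93,0.03,0,0,0.11]]])

```text
clock: 1.98
tool_pos: [0.6576, -0.1447, 0.2707]
eef_rot: [1.0, -0.001, -0.001, 0.002]
contact_force: [0.5, 0.8, -0.0]
opening: 1.001
```

```bash
python3 -c "
from h import *
go((.657,-.141,.182,0))
save('side','s1',260,130,160,200,3)
save('top','t1',270,130,120,120,4)
print(proj('side',[.657,-.141,.196]),proj('top',[.657,-.141,.196]))
"
```

```text
t 1.975 pos [ 0.6576 -0.1447  0.2707] yaw -0.1407611526003147 op 1.0009361637334357 F [ 0.471   0.7653 -0.0209] q [ 0.0933  0.745   0.1046  1.3972 -0.0783  1.0042  0.21  ]
[-0.002, -0.014, 0.296, 0.001, 0.0, -0.001] frac 0.29551837398603586
[329.6505 223.2169] [337.0131 195.0532]
```

View pics/s1.png

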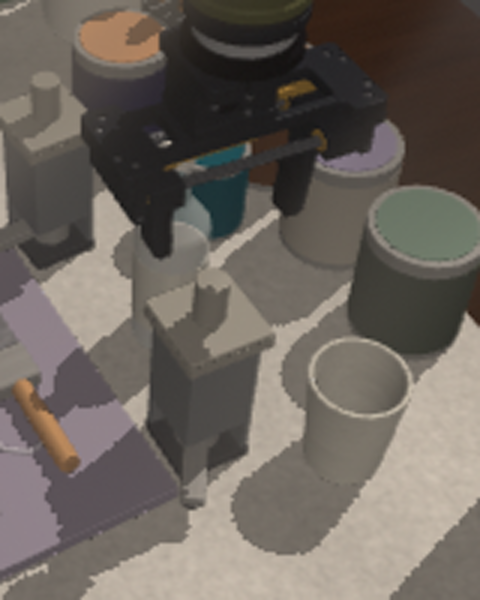

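View pics/t1.png

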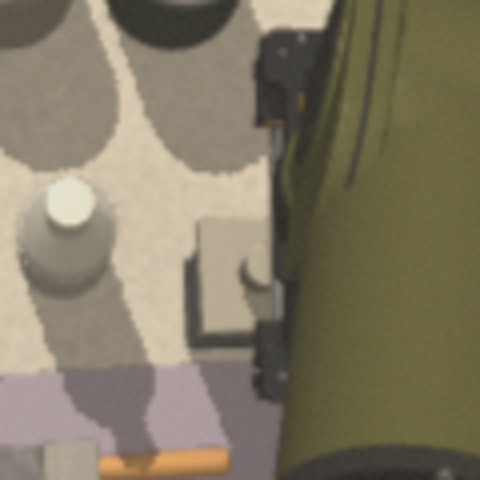

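>>> play_rows(deltas=[[[-1,-0.002,-0.012,0.15,0,0,0],[-1,-0.002,-0.012,0.3,0,0,0],[-1,-0.002,-0.012,0.3,0,0,0],[0.6,-0.002,-0.012,0.3,0,0,0],[0.6,-0.002,-0.012,0.3,0,0,0]]], force=25)

```text
clock: 2.7
tool_pos: [0.6583, -0.1445, 0.1827]
eef_rot: [1.0, -0.003, 0.002, 0.004]
contact_force: [-0.2, -0.4, -0.2]
opening: 0.799
```

>>> play_rows(deltas=[[[1,0,0,0,0,0,0],[1,0,0,0,0,0,0],[1,0,0,0,0,0,0]]])

```text
clock: 3.08
tool_pos: [0.6585, -0.1445, 0.183]
eef_rot: [1.0, -0.003, 0.002, 0.004]
contact_force: [-0.4, -0.2, -0.2]
opening: 0.453
```

```bash
python3 -c "
from h import *
go((.657,-.141,.28,0))
save('side','s2',260,130,160,200,3)
"
```

```text
t 3.075 pos [ 0.6585 -0.1445  0.183 ] yaw -0.3561773149506953 op 0.4532564732805054 F [-0.3836 -0.1609 -0.2412] q [ 0.0969  0.8395  0.0927  1.4853 -0.0844  0.8159  0.2103]
[-0.004, -0.009, -0.323, 0.003, -0.001, -0.002] frac 0.3233698950520104
```

View pics/s2.png

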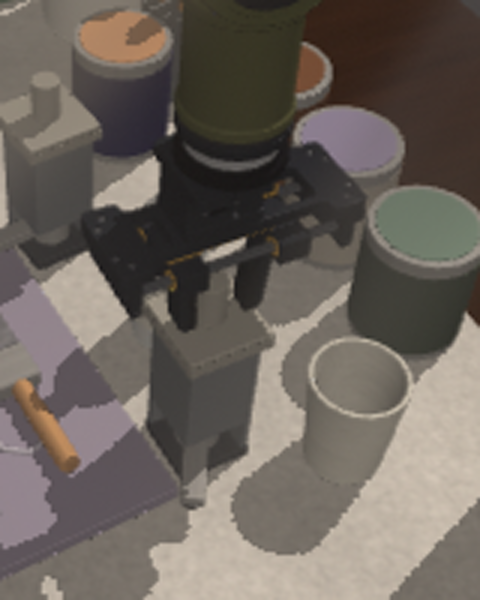

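>>> play_rows(deltas=[[[1,0,-0.005,0,0,0,0],[1,0,-0.005,0,0,0,0],[1,0,-0.005,0,0,0,0],[1,0,-0.005,0,0,0,0]]])

```text
clock: 3.62
tool_pos: [0.6582, -0.1428, 0.1827]
eef_rot: [1.0, -0.003, 0.001, 0.004]
contact_force: [-0.8, 0.7, 0.4]
opening: 0.286
```

>>> play_rows(deltas=[[[1,0,0,-0.05,0,0,0],[1,0,0,-0.1,0,0,0],[1,0,0,-0.2,0,0,0],[1,0,0,-0.33,0,0,0],[1,0,0,-0.33,0,0,0]]])

```text
clock: 4.25
tool_pos: [0.6603, -0.1428, 0.2866]
eef_rot: [1.0, -0.003, 0.006, 0.005]
contact_force: [0.6, 0.1, -1.3]
opening: 0.288
```

```bash
python3 -c "
from h import *
go((.50,.05,.28,0),(.485,.37,.2,0))
save('side','s3',200,100,200,200,3)
"
```

```text
t 4.25 pos [ 0.6603 -0.1428  0.2866] yaw -0.37177928939123966 op 0.28803271984152823 F [ 0.5677  0.0814 -1.3396] q [ 0.0855  0.727   0.1105  1.3848 -0.0771  1.0208  0.2011]
[-0.539, -0.639, 0.009, 0.003, -0.004, -0.002] frac 0.6394332522455778
[-0.599, -1.708, 0.265, 0.003, -0.004, -0.002] frac 1.7082634963873677
```

View pics/s3.png

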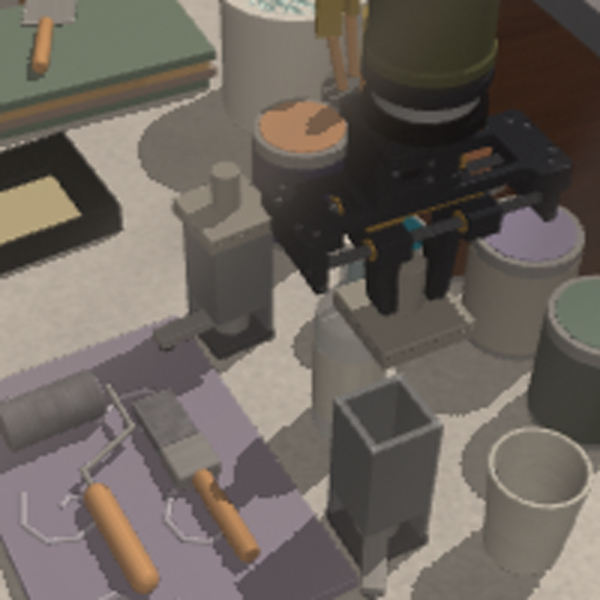

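>>> play_rows(deltas=[[[1,-0.54,-0.64,0.0,0.003,-0.004,0],[1,-0.54,-0.64,0.0,0.003,-0.004,0],[1,-0.54,-0.64,0.0,0.003,-0.004,0],[1,-0.54,-0.64,0.0,0.003,-0.004,0],[1,-0.54,-0.64,0.0,0.003,-0.004,0]]])

```text
clock: 4.92
tool_pos: [0.494, 0.0552, 0.2805]
eef_rot: [1.0, 0.001, -0.005, -0.001]
contact_force: [0.1, -0.9, -1.6]
opening: 0.291
```

```bash
python3 -c "
from h import *
go((.485,.33,.2,0),(.485,.37,.1,0))
save('top','t3',270,130,160,160,4)
"
```

```text
t 4.925 pos [0.494  0.0552 0.2805] yaw 0.13477445574645447 op 0.2914585245764741 F [ 0.1191 -0.8573 -1.6154] q [-0.2739  0.4963  0.1122  1.9163 -0.0856  0.7436 -0.1092]
[-0.025, -0.915, 0.271, -0.001, 0.003, 0.001] frac 0.915306446313716
[-0.021, -1.048, 0.605, -0.001, 0.003, 0.001] frac 1.047711433069446
```

View pics/t3.png

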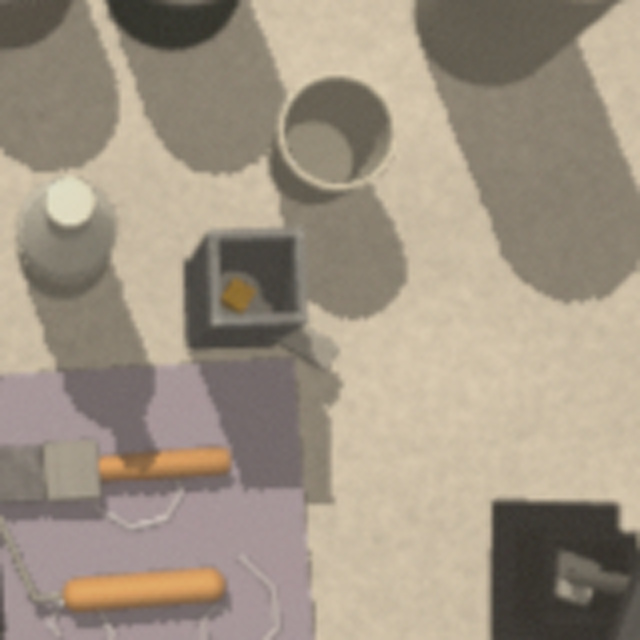

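>>> play_rows(deltas=[[[1,-0.025,-0.92,0.27,0,0.003,0],[1,-0.025,-0.92,0.27,0,0.003,0],[1,-0.025,-0.92,0.27,0,0.003,0],[1,-0.025,-0.92,0.27,0,0.003,0],[1,-0.025,-0.92,0.27,0,0.003,0]]])

```text
clock: 5.6
tool_pos: [0.489, 0.331, 0.1985]
eef_rot: [1.0, -0.0, 0.001, -0.001]
contact_force: [-0.1, 0.0, -1.1]
opening: 0.288
```

```bash
python3 -c "
from h import *
go((.485,.37,.12,0),(.485,.37,.047,0))
im=cv2.imread('pics/t3.png')
cv2.imwrite('pics/t3z.png',cv2.resize(im[215:390,180:350],None,fx=4.5,fy=4.5,interpolation=cv2.INTER_CUBIC)[:, :]) 
u=lambda x,y:(270+x/4,130+y/4)
print('stem',atz('top',u(238,293),.058))
P=[atz('top',u(*p),.150) for p in((210,232),(302,229),(305,322),(210,327))];print(P,np.mean(P,0))
"
```

```text
t 5.6 pos [0.489  0.331  0.1985] yaw -0.025473584662543205 op 0.2879274085768146 F [-0.0796  0.0359 -1.079 ] q [-0.7504  0.7212  0.1345  1.7436 -0.1406  0.6845 -0.5405]
[-0.014, -0.13, 0.262, -0.0, -0.0, -0.0] frac 0.2619421855492697
[-0.014, -0.13, 0.505, -0.0, -0.0, -0.0] frac 0.505275189322083
stem [ 0.6545 -0.1406  0.058 ]
[array([ 0.6812, -0.1115,  0.15  ]), array([ 0.6836, -0.169 ,  0.15  ]), array([ 0.6251, -0.1705,  0.15  ]), array([ 0.6215, -0.1114,  0.15  ])] [ 0.6529 -0.1406  0.15  ]
```

View pics/t3z.png

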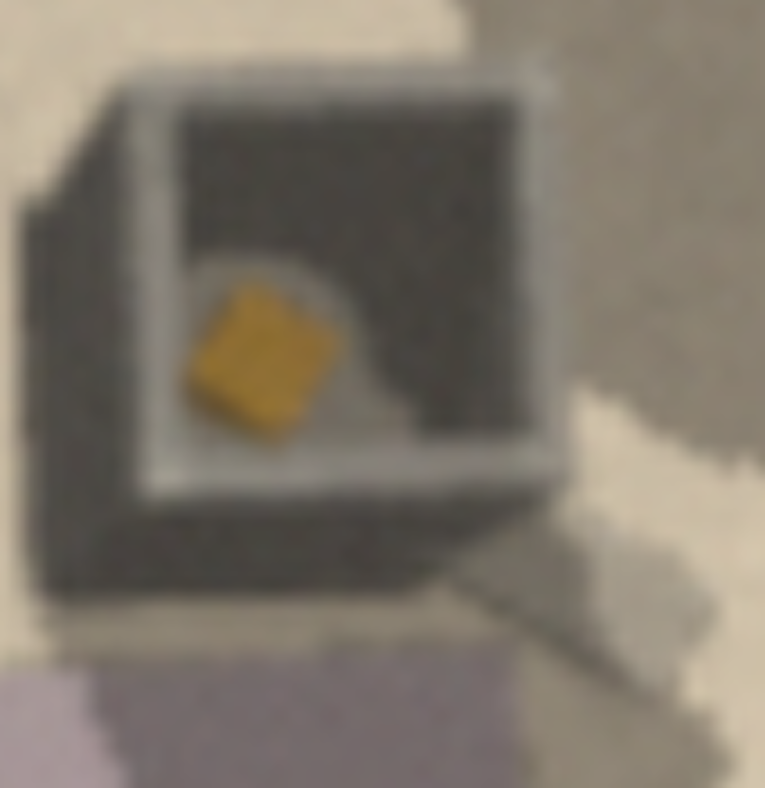

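>>> play_rows(deltas=[[[1,-0.014,-0.13,0.15,0,0,0],[1,-0.014,-0.13,0.3,0,0,0],[1,-0.014,-0.13,0.4,0,0,0],[1,-0.014,-0.13,0.44,0,0,0],[1,-0.014,-0.13,0.44,0,0,0]]])

```text
clock: 6.22
tool_pos: [0.4858, 0.3692, 0.066]
eef_rot: [1.0, -0.001, 0.0, 0.0]
contact_force: [0.8, 0.4, -1.1]
opening: 0.288
```

```bash
python3 -c "
from h import *
go((.485,.37,.049,0))
save('side','s4',120,100,200,150,4)
im=cv2.imread('pics/t3.png')
h=cv2.cvtColor(im,cv2.COLOR_BGR2HSV); m=((h[...,1]>150)&(h[...,2]>90)).astype(np.uint8); m[:215]=0;m[390:]=0;m[:,:180]=0;m[:,350:]=0
ys,xs=np.nonzero(m); print(len(xs))
u=lambda x,y:(270+(x+.5)/4-.5,130+(y+.5)/4-.5)
P=np.array([atz('top',u(x,y),.058)[:2] for x,y in zip(xs,ys)]); print(P.mean(0))
print(cv2.minAreaRect((P*1000).astype(np.float32)))
c=max(cv2.findContours(m,0,1)[0],key=cv2.contourArea); print(cv2.minAreaRect(c))
"
```

```text
t 6.225 pos [0.4858 0.3692 0.066 ] yaw -0.11018870227434158 op 0.2882502589575759 F [ 0.7581  0.3828 -1.0701] q [-0.7797  0.9403  0.097   1.744  -0.1739  0.4649 -0.5687]
[-0.003, -0.003, 0.057, 0.0, -0.0, -0.001] frac 0.05671313108317036
437
[ 0.654  -0.1389]
((653.8804931640625, -138.91551208496094), (14.49747371673584, 15.527322769165039), 55.037445068359375)
((236.97988891601562, 295.3858947753906), (21.381954193115234, 22.610801696777344), 34.99202346801758)
```

View pics/s4.png

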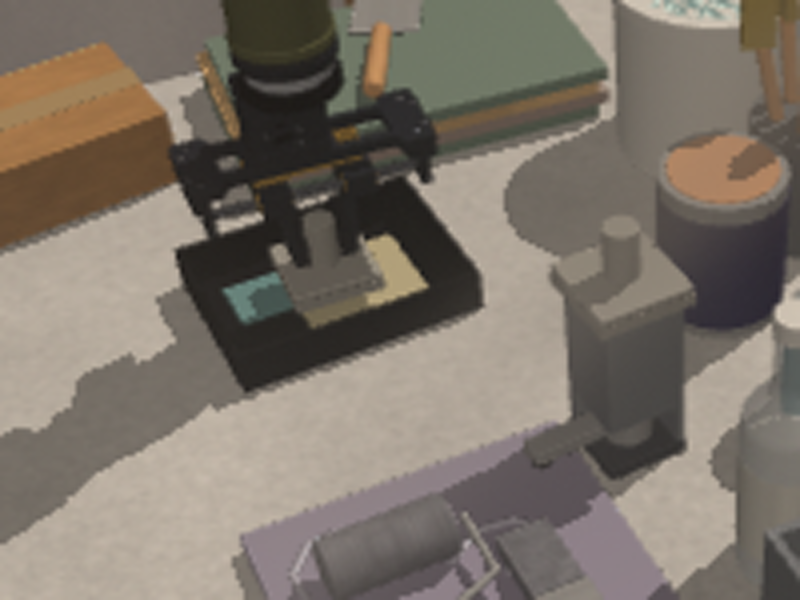

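>>> play_rows(deltas=[[[1,0,0,0.03,0,0,0],[1,0,0,0.055,0,0,0],[1,0,0,0.062,0,0,0],[1,0,0,0.062,0,0,0]]])

```text
clock: 6.78
tool_pos: [0.4861, 0.3698, 0.0484]
eef_rot: [1.0, -0.001, 0.001, -0.001]
contact_force: [-0.6, -0.4, -0.8]
opening: 0.289
```

```bash
python3 -c "
from h import *
go((.485,.37,.047,0))
im=cv2.imread('pics/t3.png')
u=lambda x,y:(270+(180+x/4.5)/4,130+(215+y/4.5)/4)
for s in ((258,280),(348,345),(195,355)): print(atz('top',u(*s),.058))
for s in ((715,600),(685,690),(700,645),(565,510),(575,500)): print('j',atz('top',u(*s),.034))
"
```

```text
t 6.775 pos [0.4861 0.3698 0.0484] yaw -0.08992484291298339 op 0.28864959508109617 F [-0.6315 -0.4369 -0.8276] q [-0.7764  0.9687  0.0903  1.745  -0.1765  0.4333 -0.5664]
[-0.004, -0.001, 0.005, -0.0, -0.001, -0.0] frac 0.0045000105321176855
[ 0.6653 -0.1402  0.058 ]
[ 0.6555 -0.1538  0.058 ]
[ 0.6538 -0.1307  0.058 ]
j [ 0.6195 -0.2134  0.034 ]
j [ 0.6055 -0.2087  0.034 ]
j [ 0.6125 -0.2111  0.034 ]
j [ 0.6332 -0.1904  0.034 ]
j [ 0.6348 -0.192   0.034 ]
```

>>> play_rows(deltas=[[[1,0,0,0.006,0,0,0],[1,0,0,0.006,0,0,0],[0,0,0,0.006,0,0,0],[-0.2,0,0,0.0,0,0,0],[-0.2,0,0,0,0,0,0]]])

```text
clock: 7.4
tool_pos: [0.4862, 0.3698, 0.0486]
eef_rot: [1.0, -0.001, 0.001, -0.001]
contact_force: [0.1, 0.2, -0.0]
opening: 0.593
```

>>> play_rows(deltas=[[[-0.2,0,0,0,0,0,0],[-0.2,0,0,-0.1,0,0,0],[-0.2,0,0,-0.3,0,0,0],[-0.2,0,0,-0.5,0,0,0],[-0.2,0,0,-0.7,0,0,0]]])

```text
clock: 8.02
tool_pos: [0.4854, 0.3694, 0.2605]
eef_rot: [1.0, -0.001, 0.001, -0.001]
contact_force: [-0.2, 0.3, -0.0]
opening: 0.601
```

```bash
python3 -c "
from h import *
go((.49,.1,.28,30),(.467,-.369,.28,69))
save('side','s5',120,100,200,150,4)
c1=lambda x,y:(200+x/4.4,160+y/4.4)
print('jawB',atz('top',c1(155,342),.034))
"
```

```text
t 8.025 pos [0.4854 0.3694 0.2605] yaw -0.09710913534668257 op 0.6008892490842658 F [-0.18    0.2627 -0.0289] q [-0.8206  0.6674  0.1675  1.6244 -0.1361  0.8586 -0.6013]
[0.017, 0.898, -0.066, -0.0, -0.001, -0.167] frac 0.8977285914631417
[-0.057, 2.461, -0.068, 0.0, -0.001, -0.384] frac 2.461187977430484
jawB [0.5596 0.1168 0.034 ]
```

View pics/s5.png

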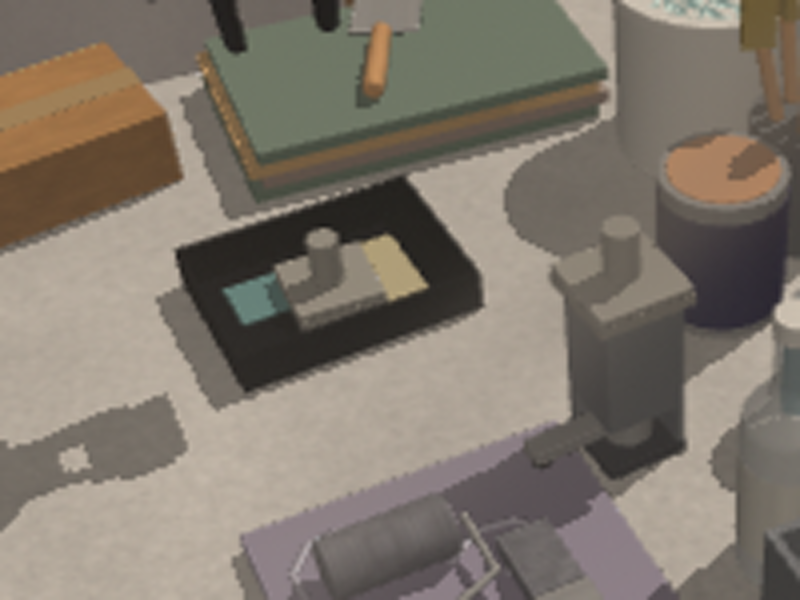

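>>> play_rows(deltas=[[[-1,0,0.9,-0.066,0,0,-0.167],[-1,0,0.9,-0.066,0,0,-0.167],[-1,0,0.9,-0.066,0,0,-0.167],[-1,0,0.9,-0.066,0,0,-0.167],[-1,0,0.9,-0.066,0,0,-0.167]]])

```text
clock: 8.7
tool_pos: [0.4881, 0.0963, 0.2861]
eef_rot: [0.967, 0.255, 0.008, -0.002]
contact_force: [0.5, 0.5, 0.5]
opening: 1.0
```

```bash
python3 -c "
from h import *
go((.465,-.169,.28,50),(.467,-.369,.28,69))
"
```

```text
t 8.7 pos [0.4881 0.0963 0.2861] yaw 29.53133865716696 op 1.0000685417461994 F [0.512  0.4769 0.4653] q [-0.2716  0.4759 -0.0204  1.9247  0.0082  0.7257  0.2197]
[-0.503, 0.732, 0.012, 0.001, -0.005, -0.114] frac 0.7316632678332737
[-0.826, 1.315, 0.007, 0.002, -0.005, -0.219] frac 1.3150047362734718
```

>>> play_rows(deltas=[[[-1,-0.5,0.73,0.012,0.001,-0.005,-0.114],[-1,-0.5,0.73,0.012,0.001,-0.005,-0.114],[-1,-0.5,0.73,0.012,0.001,-0.005,-0.114],[-1,-0.5,0.73,0.012,0.001,-0.005,-0.114],[-1,-0.5,0.73,0.012,0.001,-0.005,-0.114]]])

```text
clock: 9.32
tool_pos: [0.4641, -0.173, 0.2797]
eef_rot: [0.908, 0.42, -0.001, 0.0]
contact_force: [0.0, 0.7, -0.1]
opening: 0.999
```

```bash
python3 -c "
from h import *
go((.467,-.369,.25,69))
"
```

```text
t 9.325 pos [ 0.4641 -0.173   0.2797] yaw 49.6365869100367 op 0.9994437904995056 F [ 0.0035  0.6656 -0.0848] q [ 0.3517  0.4896 -0.1357  1.9224  0.0972  0.7366  1.026 ]
[-0.491, 0.431, 0.1, -0.0, 0.001, -0.108] frac 0.49136287522210637
```

>>> play_rows(deltas=[[[-1,-0.49,0.43,0.0,0,0,-0.108],[-1,-0.49,0.43,0.02,0,0,-0.108],[-1,-0.49,0.43,0.04,0,0,-0.108],[-1,-0.49,0.43,0.1,0,0,-0.108],[-1,-0.49,0.43,0.1,0,0,-0.108]]])

```text
clock: 9.95
tool_pos: [0.4657, -0.3683, 0.248]
eef_rot: [0.824, 0.566, -0.002, -0.002]
contact_force: [0.6, 1.4, 0.3]
opening: 0.999
```

```bash
python3 -c "
from h import *
go((.467,-.369,.17,69))
save('side','s6',200,220,200,200,3)
save('top','t6',360,200,160,160,4)
"
```

```text
t 9.95 pos [ 0.4657 -0.3683  0.248 ] yaw 68.9844080806895 op 0.9985345690034929 F [0.5842 1.3679 0.2665] q [ 0.7241  0.6628 -0.2311  1.669   0.1927  0.8367  1.6141]
[-0.001, 0.006, 0.26, -0.001, 0.0, -0.0] frac 0.2599184007691906
```

View pics/s6.png

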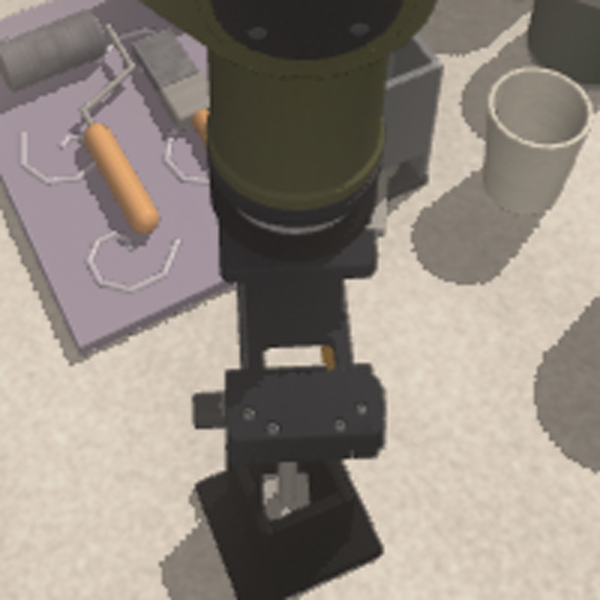

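View pics/t6.png

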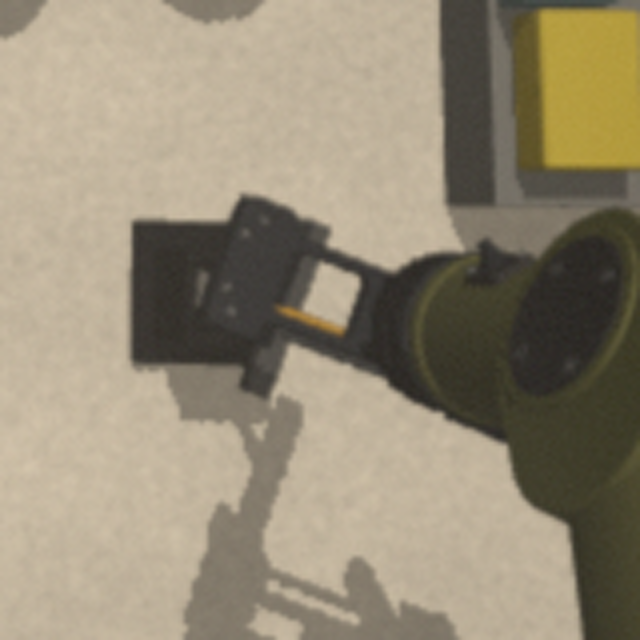

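>>> play_rows(deltas=[[[-1,0,0.006,0.12,0,0,0],[-1,0,0.006,0.25,0,0,0],[-1,0,0.006,0.258,0,0,0],[-1,0,0.006,0.258,0,0,0],[0,0,0.006,0.258,0,0,0]]], force=40)

```text
clock: 10.68
tool_pos: [0.4704, -0.3671, 0.1744]
eef_rot: [0.823, 0.568, 0.0, 0.001]
contact_force: [0.0, -0.7, -0.0]
opening: 0.911
```

```bash
python3 -c "
from h import *
go((.467,-.369,.17,69))
save('side','s7',220,280,140,140,4)
"
```

```text
t 10.675 pos [ 0.4704 -0.3671  0.1744] yaw 69.2529722818857 op 0.9112161910776276 F [ 0.0083 -0.6684 -0.0062] q [ 0.7034  0.7607 -0.2064  1.7321  0.2297  0.6706  1.5806]
[-0.01, -0.008, 0.015, 0.001, 0.0, 0.001] frac 0.014639331646730735
```

View pics/s7.png

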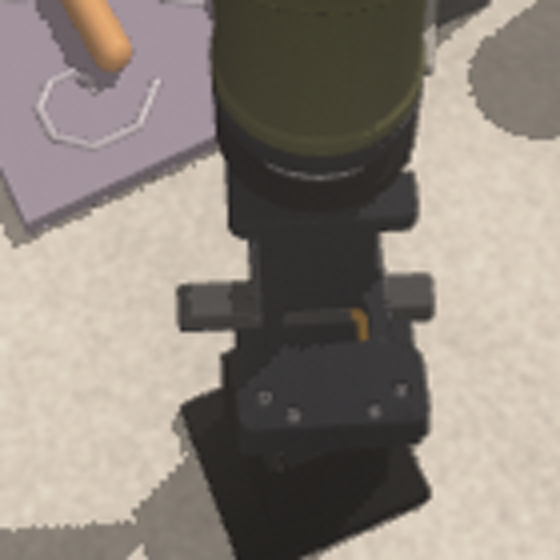

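```bash
python3 -c "
from h import *
st=get_state();print(proj('side',st['tool_pos']),proj('side',[.467,-.369,.17]))
print(atz('side',(220+180/4,280+307/4),.17),atz('side',(220+433/4,280+296/4),.17))
"
```

```text
[296.0081 352.4715] [294.7515 355.2519]
[ 0.4192 -0.3506  0.17  ] [ 0.5207 -0.3905  0.17  ]
```

>>> play_rows(deltas=[[[1,0,0,0.01,0,0,0],[1,0,0,0.01,0,0,0],[1,0,0,0.01,0,0,0],[1,0,0,0.01,0,0,0],[1,0,0,0.01,0,0,0]]])

```text
clock: 11.35
tool_pos: [0.4702, -0.3672, 0.1712]
eef_rot: [0.823, 0.568, 0.0, 0.001]
contact_force: [0.1, -0.2, -0.1]
opening: 0.298
```

>>> play_rows(deltas=[[[1,0,0,0,0,0,0],[1,0,0,0,0,0,0],[1,0,0,0,0,0,0],[1,0,0,0,0,0,0]]])

```text
clock: 11.85
tool_pos: [0.4701, -0.3673, 0.1711]
eef_rot: [0.823, 0.568, 0.0, 0.001]
contact_force: [-1.1, -1.0, -0.7]
opening: 0.175
```

```bash
python3 -c "
from h import *
go((.467,-.369,.27,69))
save('side','s8',220,280,140,140,4)
"
```

```text
t 11.85 pos [ 0.4701 -0.3673  0.1711] yaw 69.23183588365393 op 0.1751978842305304 F [-1.1489 -0.9679 -0.7172] q [ 0.7029  0.7653 -0.2048  1.7344  0.2312  0.6641  1.5793]
[-0.009, -0.007, -0.33, 0.0, 0.0, 0.001] frac 0.32951619973977103
```

View pics/s8.png

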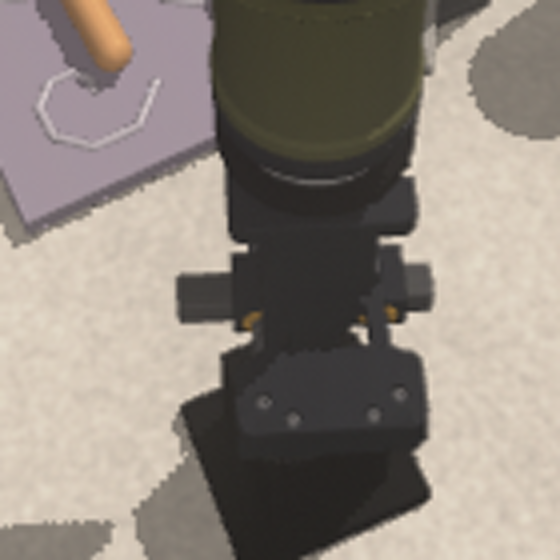

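>>> play_rows(deltas=[[[1,0,0,-0.1,0,0,0],[1,0,0,-0.2,0,0,0],[1,0,0,-0.35,0,0,0],[1,0,0,-0.5,0,0,0],[1,0,0,-0.55,0,0,0]]], force=55)

```text
clock: 12.52
tool_pos: [0.4709, -0.3673, 0.3383]
eef_rot: [0.823, 0.568, 0.001, 0.002]
contact_force: [-0.0, 0.3, -2.9]
opening: 0.17
```

```bash
python3 -c "
from h import *
go((.653,-.14,.345,69),(.653,-.14,.345,57))
save('side','s9',180,150,220,200,3.6)
save('top','t9',330,180,200,160,4)
st=get_state();q=R.from_quat(st['eef_rot'])
print(proj('side',st['tool_pos']+q.apply([0,0,.161])),proj('top',st['tool_pos']+q.apply([0,0,.161])))
"
```

```text
t 12.525 pos [ 0.4709 -0.3673  0.3383] yaw 69.2404828425468 op 0.1696399305875317 F [-0.0346  0.3057 -2.934 ] q [ 0.7319  0.5675 -0.2534  1.5489  0.1574  1.0399  1.646 ]
[0.924, 0.299, -0.022, 0.002, 0.0, 0.001] frac 0.9235417257345641
[0.924, 0.299, -0.022, 0.002, 0.0, 0.068] frac 0.9235417257345641
[296.3262 352.0898] [430.9555 274.3331]
```

View pics/s9.png

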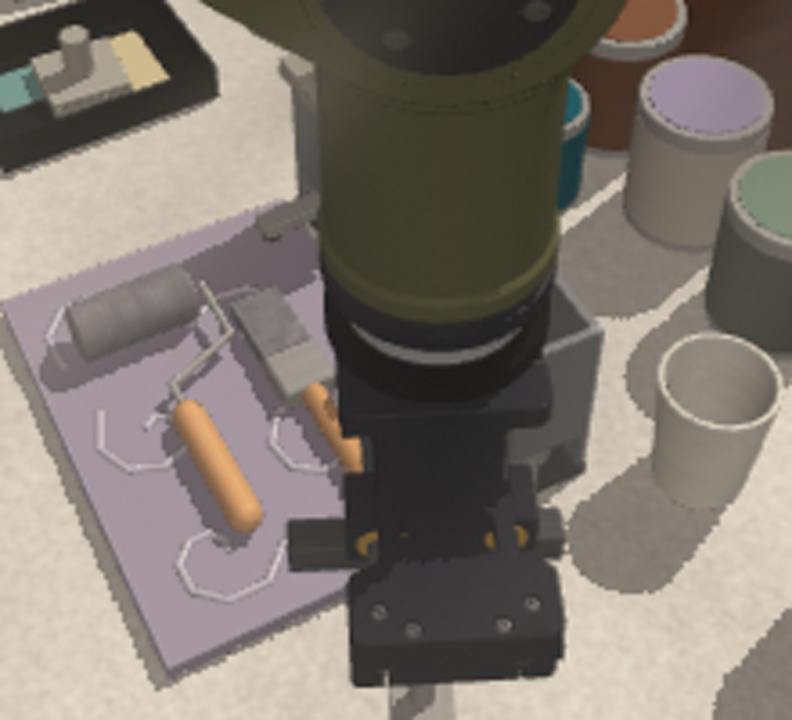

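View pics/t9.png

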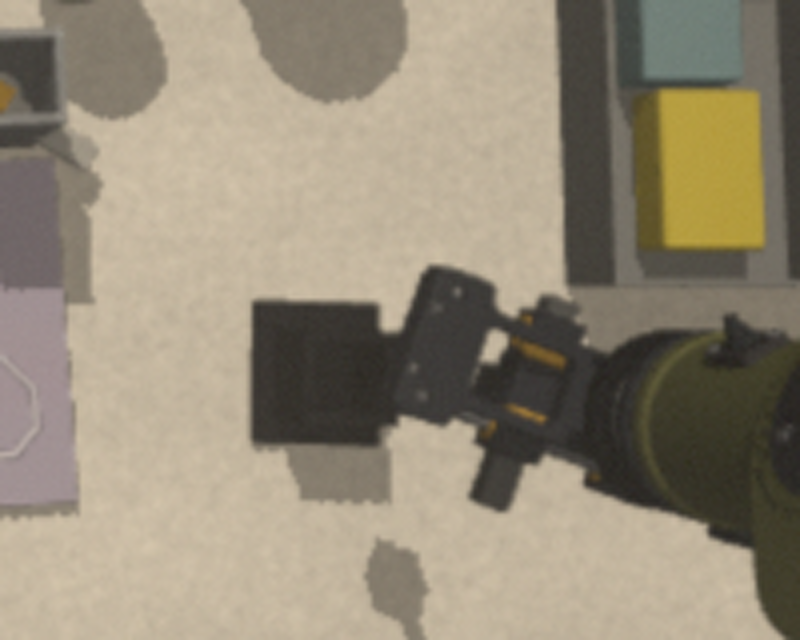

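>>> play_rows(deltas=[[[1,0.2,0.065,-0.022,0.002,0,0.0],[1,0.4,0.13,-0.022,0.002,0,0.03],[1,0.6,0.2,-0.022,0.002,0,0.06],[1,0.75,0.25,-0.022,0.002,0,0.063],[1,0.85,0.27,-0.022,0.002,0,0.063]]])

```text
clock: 13.25
tool_pos: [0.6369, -0.1535, 0.3397]
eef_rot: [0.874, 0.486, -0.003, -0.003]
contact_force: [-0.6, -0.6, -2.4]
opening: 0.171
```

>>> play_rows(deltas=[[[1,0,0,0,0,0,0],[1,0,0,0,0,0,0]]])

```text
clock: 13.5
tool_pos: [0.6354, -0.1543, 0.3372]
eef_rot: [0.874, 0.486, -0.005, -0.004]
contact_force: [-0.1, -0.0, -2.0]
opening: 0.174
```

```bash
python3 -c "
from h import *
go((.655,-.1405,.345,58))
save('side','s10',230,140,180,170,4.4)
save('top','t10',250,130,200,160,4)
"
```

```text
t 13.5 pos [ 0.6354 -0.1543  0.3372] yaw 58.09818630644126 op 0.17389211392080461 F [-0.0615 -0.0023 -2.0195] q [ 0.264   0.6627 -0.1873  1.3495  0.1241  1.154   1.0778]
[0.073, 0.031, -0.027, -0.004, 0.001, 0.001] frac 0.07346069796814803
```

View pics/s10.png

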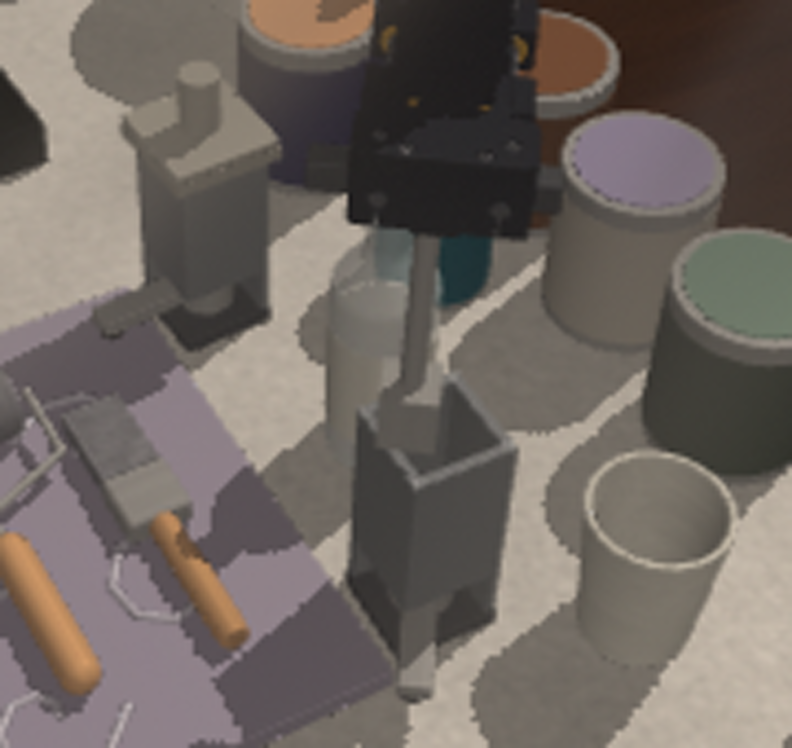

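View pics/t10.png

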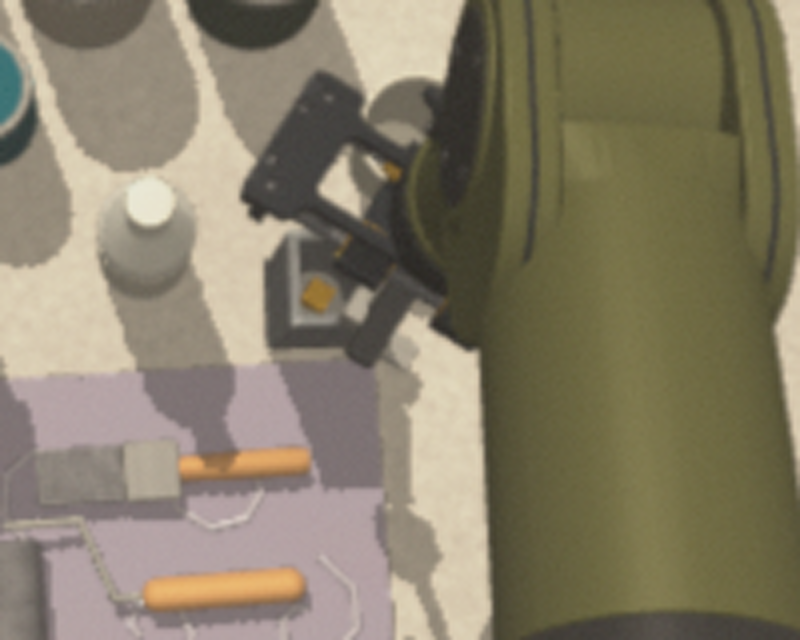

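```bash
python3 -c "
from h import *
st=get_state();p=st['tool_pos'];q=R.from_quat(st['eef_rot']);print(q.as_matrix())
for d in (0,.05,.126,.160):
  for n in ('side','top'):
    P=p+q.apply([0,0,d]); u=proj(n,P); o=np.array([230,140]) if n=='side' else np.array([250,130]); k=4.4 if n=='side' else 4
    print(d,n,P,(u-o)*k)
im=cv2.imread('pics/s10.png'); cv2.imwrite('pics/s10z.png',cv2.resize(im[200:500,330:540],None,fx=2,fy=2,interpolation=cv2.INTER_CUBIC))
im=cv2.imread('pics/t10.png'); cv2.imwrite('pics/t10z.png',cv2.resize(im[180:400,230:460],None,fx=3,fy=3,interpolation=cv2.INTER_CUBIC))
"
```

```text
[[ 0.5305  0.8476 -0.0104]
 [ 0.8477 -0.5305  0.002 ]
 [-0.0038 -0.0099 -0.9999]]
0 side [ 0.6357 -0.1557  0.3387] [434.7728 177.5903]
0 top [ 0.6357 -0.1557  0.3387] [418.3821 261.7042]
0.05 side [ 0.6352 -0.1556  0.2887] [425.867  261.9041]
0.05 top [ 0.6352 -0.1556  0.2887] [400.6161 275.9554]
0.126 side [ 0.6344 -0.1555  0.2127] [413.7196 376.9064]
0.126 top [ 0.6344 -0.1555  0.2127] [377.2023 294.7371]
0.16 side [ 0.634  -0.1554  0.1787] [408.7591 423.8689]
0.16 top [ 0.634  -0.1554  0.1787] [367.9015 302.1979]
```

View pics/s10z.png

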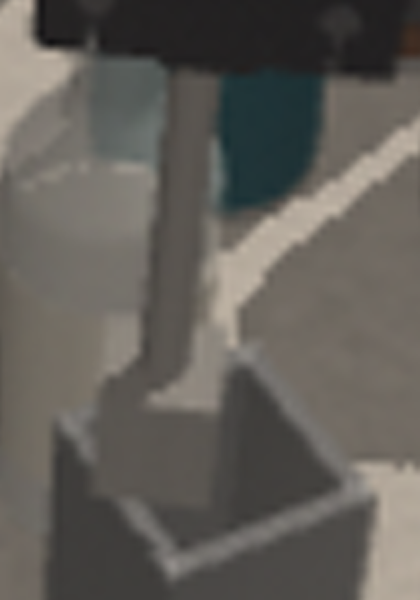

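View pics/t10z.png

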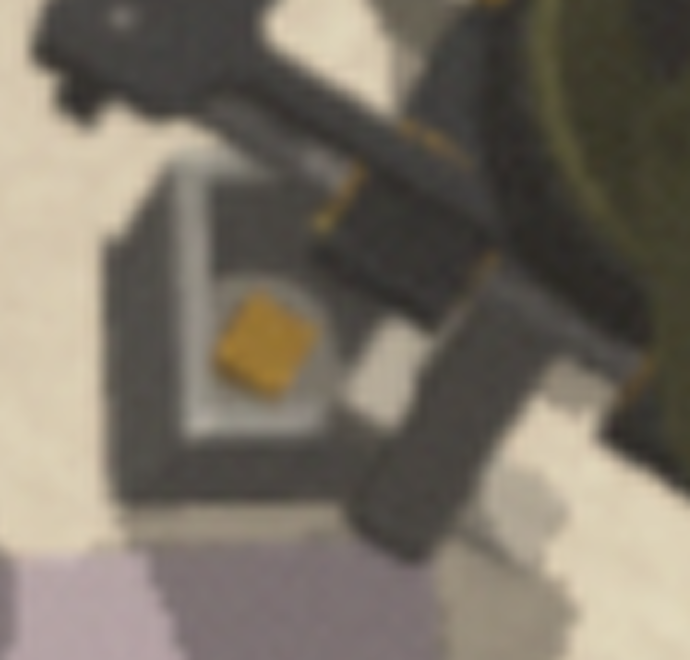

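```bash
python3 -c "
from h import *
u=lambda x,y:(230+x/4.4,140+y/4.4)
P=[atz('side',u(*p),.150) for p in((358,408),(415,487),(515,447),(455,372))];print(P,np.mean(P,0))
print([np.linalg.norm(P[i]-P[i-1]) for i in range(4)])
u=lambda x,y:(250+(230+x/3)/4,130+(180+y/3)/4)
P=[atz('top',u(*p),.058) for p in((262,292),(320,330),(213,350),(270,392))];print(P,np.mean(P,0))
e=(P[1]-P[0]);print(np.degrees(np.arctan2(e[1],e[0])));e=(P[2]-P[0]);print(np.degrees(np.arctan2(e[1],e[0])));e=(P[3]-P[2]);print(np.degrees(np.arctan2(e[1],e[0])))
"
```

```text
[array([ 0.6285, -0.1136,  0.15  ]), array([ 0.6307, -0.172 ,  0.15  ]), array([ 0.6889, -0.1698,  0.15  ]), array([ 0.6864, -0.112 ,  0.15  ])] [ 0.6586 -0.1418  0.15  ]
[np.float64(0.057922275548122716), np.float64(0.05844478139146409), np.float64(0.05830570719422478), np.float64(0.05788188416817923)]
[array([ 0.6652, -0.1402,  0.058 ]), array([ 0.6567, -0.1533,  0.058 ]), array([ 0.6519, -0.1291,  0.058 ]), array([ 0.6424, -0.1419,  0.058 ])] [ 0.6541 -0.1411  0.058 ]
-123.18490987258278
140.12081187519428
-126.3305610113725
```

```bash
python3 -c "
from h import *
st=get_state();p=st['tool_pos'];q=R.from_quat(st['eef_rot'])
for s in (-1,1):
  P=p+q.apply([0,s*.055,-.008]); print(P,(proj('top',P)-[250,130])*4,(proj('side',P)-[230,140])*4.4)
"
```

```text
[ 0.5891 -0.1266  0.3472] [363.8748 351.3773] [307.9603 151.5067]
[ 0.6824 -0.1849  0.3461] [478.3354 168.1769] [566.5654 175.4458]
```

```bash
python3 -c "
from h import *
p=np.array([.4701,-.3673,.1711]);q=Rd(np.radians(69.23))
for s in (-1,1):
  a=[(proj('side',p+q.apply([u*.008,s*.055,-w*.008]))-[220,280])*4 for u in(-1,1) for w in (-1,1)]
  print(s,np.array(a).round(0).tolist())
st=get_state();p=st['tool_pos'];q=R.from_quat(st['eef_rot'])
for s in (-1,1):
  a=[(proj('side',p+q.apply([u*.008,s*.055,-w*.008]))-[230,140])*4.4 for u in(-1,1) for w in (-1,1)]
  print(s,np.array(a).round(0).tolist())
a=[((proj('side',p+q.apply([u*.0145,s*.0145,w]))-[230,140])*4.4-[330,200])*2 for w in (.126,.16) for u,s in ((-1,-1),(-1,1),(1,1),(1,-1))]
print(np.array(a).round(0).tolist())
im=cv2.imread('pics/s8.png'); im=im[230:360,150:450]; im=cv2.convertScaleAbs(im,alpha=2.2)
cv2.imwrite('pics/s8z.png',cv2.resize(im,None,fx=2.6,fy=2.6))
im=cv2.imread('pics/s10.png'); im=im[120:240,270:600]; im=cv2.convertScaleAbs(im,alpha=2.5)
cv2.imwrite('pics/s10y.png',cv2.resize(im,None,fx=2.4,fy=2.4))
"
```

```text
-1 [[178.0, 327.0], [176.0, 310.0], [177.0, 291.0], [175.0, 274.0]]
1 [[432.0, 313.0], [435.0, 296.0], [427.0, 278.0], [430.0, 260.0]]
-1 [[305.0, 192.0], [306.0, 164.0], [309.0, 168.0], [310.0, 140.0]]
1 [[561.0, 216.0], [566.0, 188.0], [562.0, 191.0], [567.0, 163.0]]
[[102.0, 392.0], [225.0, 405.0], [232.0, 316.0], [112.0, 304.0], [94.0, 486.0], [213.0, 499.0], [220.0, 410.0], [104.0, 398.0]]
```

View pics/s8z.png

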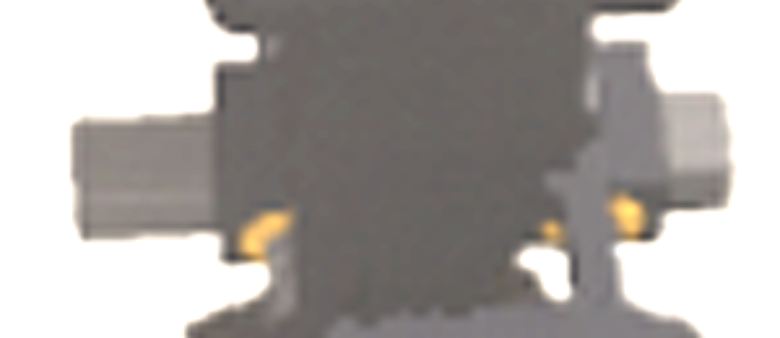

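View pics/s10y.png

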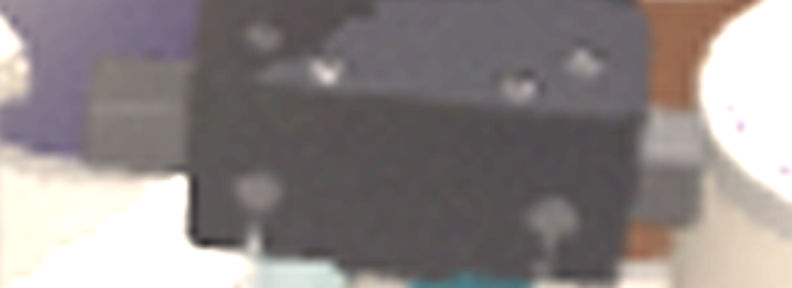

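```bash
python3 -c "
from h import *
go((.6585,-.1418,.335,57))
"
```

```text
t 13.6 pos [ 0.6357 -0.1557  0.3387] yaw 57.961317760711864 op 0.17458610134262342 F [ 0.1978 -0.6828 -1.6688] q [ 0.2656  0.6611 -0.1866  1.3482  0.124   1.1542  1.0776]
[0.08, 0.04, 0.012, -0.003, 0.001, 0.005] frac 0.07975026813671238
```

>>> play_rows(deltas=[[[1,0.04,0.02,0.012,-0.002,0.001,0.005],[1,0.08,0.04,0.012,-0.003,0.001,0.005],[1,0.08,0.04,0.012,-0.003,0.001,0.005],[1,0.08,0.04,0.012,-0.003,0.001,0.005]]])

```text
clock: 14.1
tool_pos: [0.6586, -0.1417, 0.3348]
eef_rot: [0.878, 0.478, -0.001, 0.0]
contact_force: [-0.1, -0.6, -2.4]
opening: 0.173
```

```bash
python3 -c "
from h import *
go((.6585,-.1418,.335,57))
save('side','s11',230,140,180,170,4.4)
st=get_state();p=st['tool_pos'];q=R.from_quat(st['eef_rot'])
print(p+q.apply([0,0,.16]), (proj('side',p+q.apply([0,0,.16]))-[230,140])*4.4)
"
```

```text
t 14.1 pos [ 0.6586 -0.1417  0.3348] yaw 57.078332557724806 op 0.1725916421634726 F [-0.1413 -0.6166 -2.4102] q [ 0.2315  0.6905 -0.1789  1.2974  0.1245  1.1653  1.0397]
[-0.001, 0.0, -0.001, -0.0, 0.0, 0.0] frac 0.0006209048933837949
[ 0.6583 -0.1421  0.1749] [438.7387 395.4944]
```

View pics/s11.png

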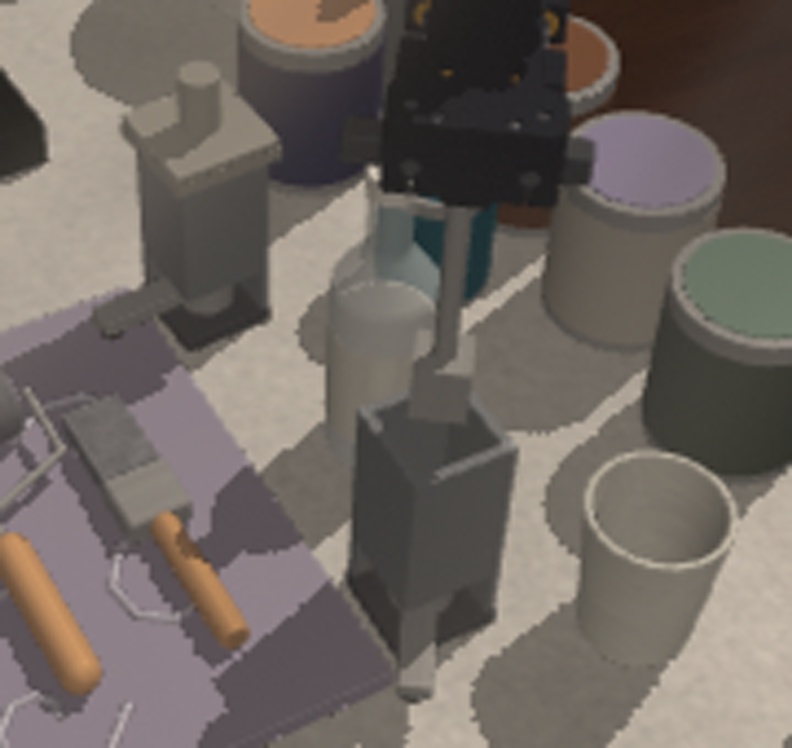

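>>> play_rows(deltas=[[[1,0,0,0.1,0,0,0],[1,0,0,0.2,0,0,0],[1,0,0,0.3,0,0,0],[1,0,0,0.35,0,0,0],[1,0,0,0.35,0,0,0]]])

```text
clock: 14.78
tool_pos: [0.6578, -0.1422, 0.2292]
eef_rot: [0.879, 0.477, -0.001, -0.0]
contact_force: [-0.3, 0.2, -2.6]
opening: 0.171
```

```bash
python3 -c "
from h import *
go((.6585,-.1418,.215,57),(.6585,-.1418,.195,57))
save('top','t12',270,130,130,120,5)
print(get_state()['moment'])
"
```

```text
t 14.775 pos [ 0.6578 -0.1422  0.2292] yaw 57.04441354659571 op 0.17097174447325003 F [-0.2916  0.1785 -2.5969] q [ 0.2306  0.7875 -0.1707  1.4325  0.1512  0.9371  1.0149]
[0.002, 0.001, 0.047, -0.001, 0.001, 0.0] frac 0.047378059439156524
[0.003, 0.002, 0.114, -0.001, 0.001, 0.0] frac 0.11404445060745852
[-0.0179 -0.0201  0.0153]
```

View pics/t12.png

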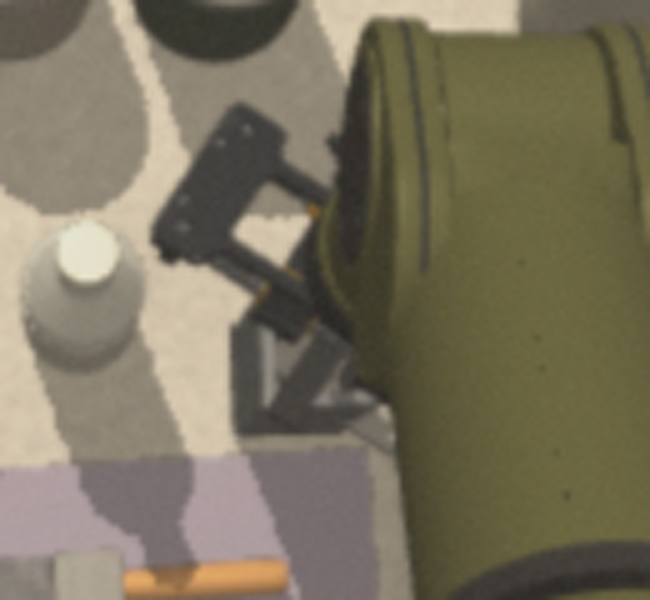

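Inside the shaft, no contact. Lower gently towards the stem.

>>> play_rows(deltas=[[[1,0.002,0.001,0.02,0,0,0],[1,0.002,0.001,0.035,0,0,0],[1,0.002,0.001,0.047,0,0,0],[1,0.002,0.001,0.055,0,0,0]]])

```text
clock: 15.32
tool_pos: [0.6597, -0.1418, 0.2146]
eef_rot: [0.879, 0.477, 0.0, 0.001]
contact_force: [0.0, 0.6, -2.3]
opening: 0.171
```

>>> play_rows(deltas=[[[1,-0.002,0,0.015,0,0,0],[1,-0.002,0,0.03,0,0,0],[1,-0.002,0,0.035,0,0,0]]])

```text
clock: 15.7
tool_pos: [0.6592, -0.142, 0.2034]
eef_rot: [0.879, 0.478, 0.0, 0.0]
contact_force: [0.2, 0.7, -2.1]
opening: 0.174
```

>>> play_rows(deltas=[[[1,0,0,0.012,0,0,0],[1,0,0,0.018,0,0,0],[1,0,0,0.018,0,0,0]]])

```text
clock: 16.08
tool_pos: [0.6591, -0.142, 0.1977]
eef_rot: [0.879, 0.478, 0.0, 0.0]
contact_force: [0.8, 1.2, -2.2]
opening: 0.168
```

```bash
python3 -c "
from h import *
go((.6585,-.1418,.198,48),(.6585,-.1418,.198,5))
save('side','s13',230,140,180,170,4.4)
print(get_state()['moment'])
"
```

```text
t 16.075 pos [ 0.6591 -0.142   0.1977] yaw 57.049559183414324 op 0.1684122669826196 F [ 0.765   1.2176 -2.1838] q [ 0.2286  0.8233 -0.1666  1.4597  0.1599  0.8717  1.0071]
[-0.001, -0.002, -0.001, 0.0, 0.0, 0.05] frac 0.002063663080380333
[-0.001, -0.002, -0.001, 0.0, 0.0, 0.289] frac 0.002063663080380333
[ 0.198  -0.1946  0.0171]
```

View pics/s13.png

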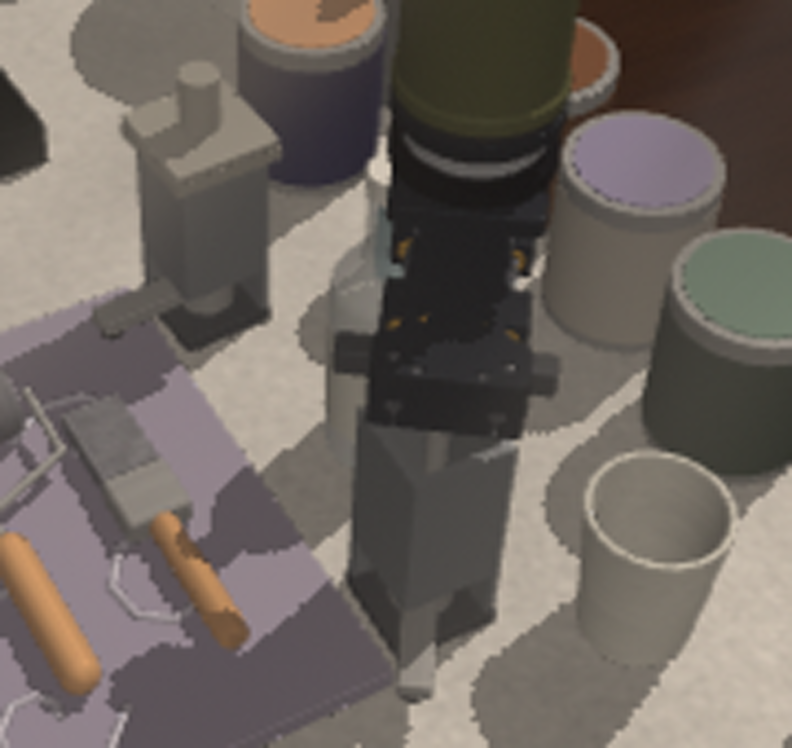

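>>> play_rows(deltas=[[[1,0,0,0,0,0,0.04],[1,0,0,0,0,0,0.08],[1,0,0,0,0,0,0.12],[1,0,0,0,0,0,0.16],[1,0,0,0,0,0,0.2]]])

```text
clock: 16.75
tool_pos: [0.6591, -0.1424, 0.1979]
eef_rot: [0.984, 0.181, 0.0, 0.001]
contact_force: [0.8, -1.3, -3.5]
opening: 0.171
```

```bash
python3 -c "
from h import *
go((.6589,-.1419,.198,10),(.6589,-.1419,.198,0))
save('side','s14',230,140,180,170,4.4)
print(get_state()['moment'])
"
```

```text
t 16.75 pos [ 0.6591 -0.1424  0.1979] yaw 20.835566973421397 op 0.17121166167941212 F [ 0.7647 -1.251  -3.513 ] q [ 0.1383  0.8209  0.0111  1.4653 -0.0095  0.8549  0.5158]
[-0.0, -0.002, -0.0, 0.0, -0.0, 0.06] frac 0.0018029047036675903
[-0.0, -0.002, -0.0, 0.0, -0.0, 0.116] frac 0.0018029047036675903
[-0.1269 -0.1404  0.0738]
```

View pics/s14.png

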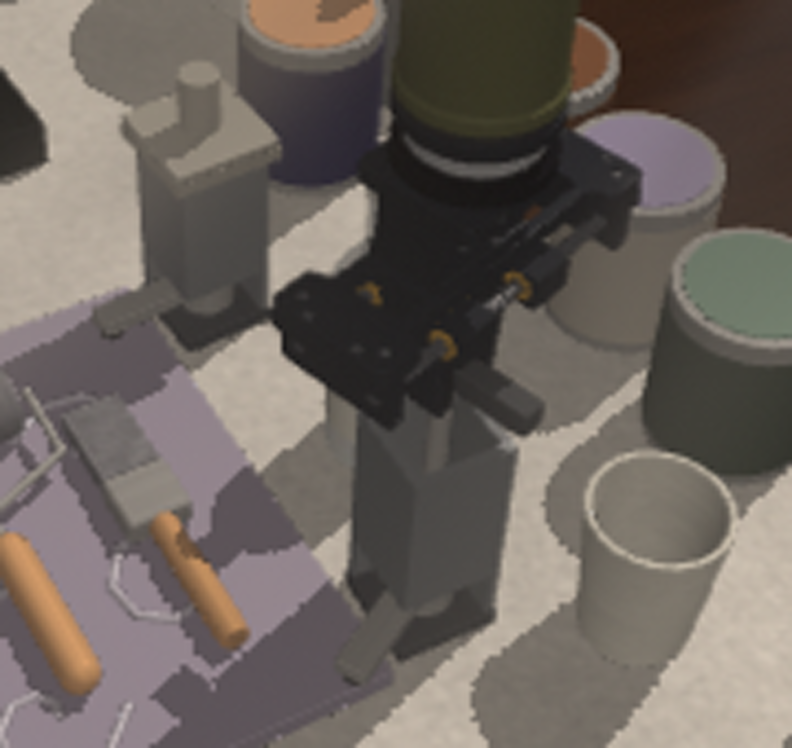

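>>> play_rows(deltas=[[[1,0,0,0,0,0,0.03],[1,0,0,0,0,0,0.06],[1,0,0,0,0,0,0.08],[1,0,0,0,0,0,0.09]]])

```text
clock: 17.3
tool_pos: [0.659, -0.1427, 0.1979]
eef_rot: [0.999, 0.039, -0.0, 0.001]
contact_force: [0.1, -0.3, -2.9]
opening: 0.172
```

```bash
python3 -c "
from h import *
go((.6589,-.1419,.198,0),(.6589,-.1419,.198,-5))
save('side','s15',230,140,180,170,4.4)
print(get_state()['moment'])
"
```

```text
t 17.3 pos [ 0.659  -0.1427  0.1979] yaw 4.46058288905969 op 0.1721936041215661 F [ 0.0716 -0.294  -2.9278] q [ 0.0969  0.8239  0.0927  1.468  -0.0878  0.8535  0.2956]
[-0.0, -0.003, -0.0, 0.001, 0.0, 0.025] frac 0.002609583035399381
[-0.0, -0.003, -0.0, 0.001, -0.0, 0.053] frac 0.002609583035399381
[-0.3049 -0.0415  0.0459]
```

View pics/s15.png

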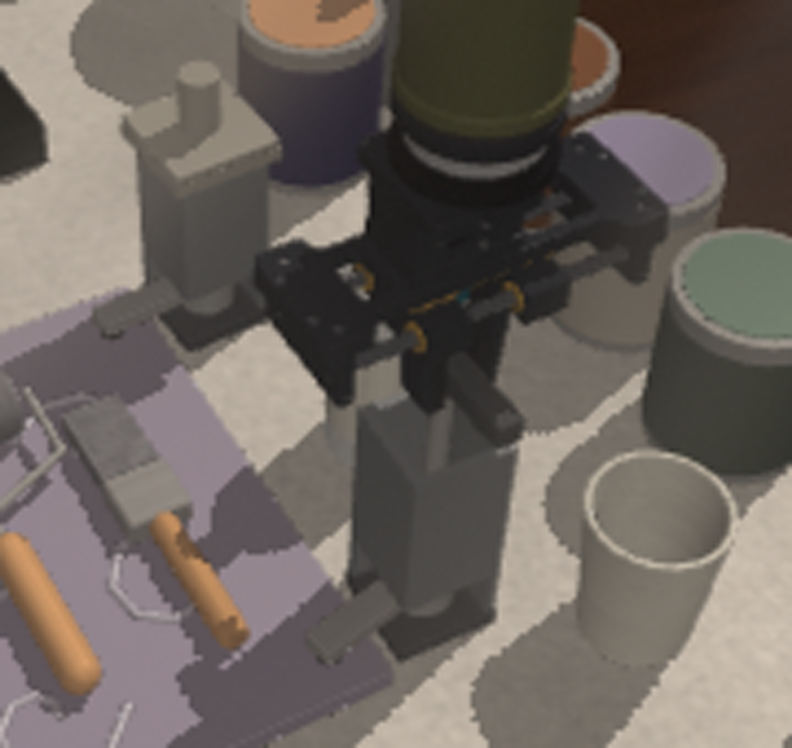

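>>> play_rows(deltas=[[[1,0,0,0,0,0,0.02],[1,0,0,0,0,0,0.04],[1,0,0,0,0,0,0.05]]])

```text
clock: 17.73
tool_pos: [0.6589, -0.1429, 0.1978]
eef_rot: [0.999, -0.04, -0.0, 0.001]
contact_force: [-0.3, -0.1, -2.8]
opening: 0.174
```

```bash
python3 -c "
from h import *
go((.6589,-.1419,.198,-8))
print(get_state()['moment'])
"
```

```text
t 17.725 pos [ 0.6589 -0.1429  0.1978] yaw -4.600613217972214 op 0.1738593926172869 F [-0.3023 -0.0581 -2.8467] q [ 0.0744  0.8266  0.1377  1.4695 -0.1315  0.8544  0.1743]
[-0.0, -0.003, -0.001, 0.001, 0.0, 0.019] frac 0.0033575770546179625
[-0.2985  0.0756  0.1226]
```

>>> play_rows(deltas=[[[1,0,0,0,0,0,0.015],[1,0,0,0,0,0,0.03],[1,0,0,0,0,0,0.03]]])

```text
clock: 18.1
tool_pos: [0.6588, -0.143, 0.1978]
eef_rot: [0.996, -0.087, -0.0, 0.001]
contact_force: [-0.4, -1.5, -3.3]
opening: 0.178
```

```bash
python3 -c "
from h import *
go((.6589,-.1419,.198,-10))
print(get_state()['moment'])
save('side','s16',230,140,180,170,4.4)
"
```

```text
t 18.1 pos [ 0.6588 -0.143   0.1978] yaw -10.006904810218563 op 0.17803675232522384 F [-0.3682 -1.5451 -3.2673] q [ 0.0607  0.8286  0.1649  1.4704 -0.1576  0.8556  0.1019]
[-0.0, -0.004, -0.001, 0.001, 0.0, -0.0] frac 0.0036032533118877407
[-0.3475  0.0526  0.1695]
```

View pics/s16.png

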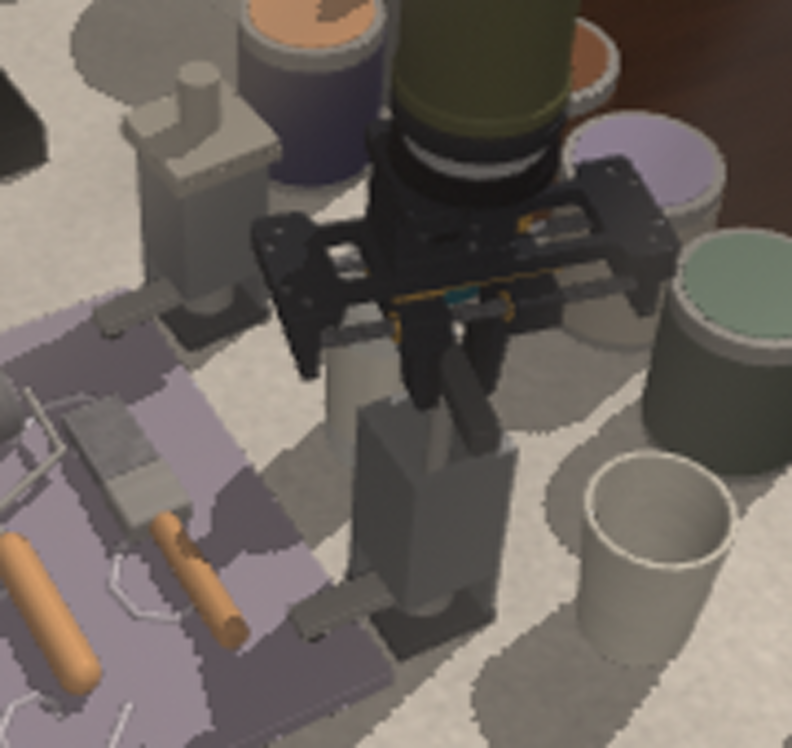

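>>> play_rows(deltas=[[[1,0,0,0,0,0,0.012],[1,0,0,0,0,0,0.022],[1,0,0,0,0,0,0.022]]])

```text
clock: 18.52
tool_pos: [0.6588, -0.1429, 0.1979]
eef_rot: [0.993, -0.121, -0.0, 0.001]
contact_force: [-1.7, -1.9, -2.2]
opening: 0.174
```

```bash
python3 -c "
from h import *
go((.6589,-.1419,.198,-10))
print(get_state()['moment'])
save('side','s17',230,140,180,170,4.4)
"
```

```text
t 18.525 pos [ 0.6588 -0.1429  0.1979] yaw -13.90265590537258 op 0.1737366389223211 F [-1.655  -1.9058 -2.2196] q [ 0.0507  0.8302  0.1844  1.471  -0.1763  0.8567  0.0494]
[-0.0, -0.003, -0.001, 0.001, 0.0, -0.022] frac 0.0033617488194961904
[-0.468   0.1096  0.7354]
```

View pics/s17.png

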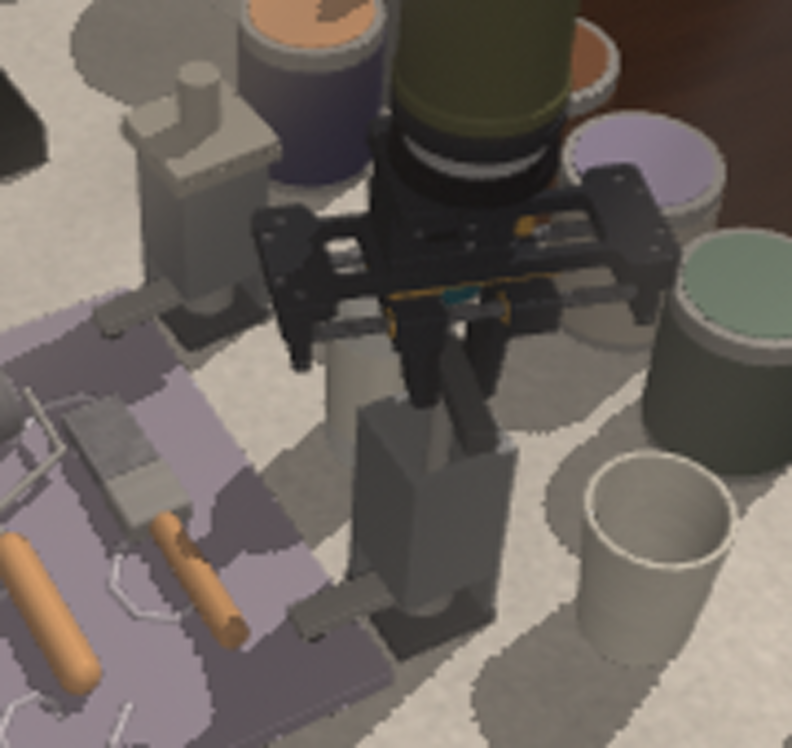

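>>> play_rows(deltas=[[[1,0,0,0,0,0,-0.01],[1,0,0,0,0,0,-0.022],[1,0,0,-0.03,0,0,-0.022],[1,0,0,-0.08,0,0,-0.022],[1,0,0,-0.15,0,0,-0.022]]])

```text
clock: 19.2
tool_pos: [0.659, -0.1424, 0.2445]
eef_rot: [0.996, -0.087, 0.0, 0.001]
contact_force: [-0.3, 0.6, -1.7]
opening: 0.176
```

```bash
python3 -c "
from h import *
go((.6589,-.1419,.345,-10))
print(get_state()['moment'])
"
```

```text
t 19.2 pos [ 0.659  -0.1424  0.2445] yaw -9.958530613513444 op 0.17562392901550447 F [-0.3317  0.599  -1.6747] q [ 0.0548  0.7771  0.1763  1.4269 -0.1494  0.9505  0.0946]
[-0.001, -0.001, -0.335, 0.001, -0.0, 0.0] frac 0.33501387034291047
[-0.0377  0.04    0.0039]
```

>>> play_rows(deltas=[[[1,0,0,-0.12,0,0,0],[1,0,0,-0.24,0,0,0],[1,0,0,-0.335,0,0,0],[1,0,0,-0.335,0,0,0]]])

```text
clock: 19.7
tool_pos: [0.6605, -0.1424, 0.3492]
eef_rot: [0.996, -0.087, 0.004, 0.001]
contact_force: [0.1, 0.2, -2.0]
opening: 0.168
```

```bash
python3 -c "
from h import *
go((.57,-.28,.34,30),(.4704,-.3673,.34,69))
save('side','s18',200,100,220,210,3.6)
"
```

```text
t 19.7 pos [ 0.6605 -0.1424  0.3492] yaw -9.978621515277782 op 0.16799435255222114 F [ 0.097   0.1975 -1.9897] q [ 0.0464  0.6839  0.1989  1.2886 -0.1345  1.1741  0.0784]
[-0.218, 0.504, 0.03, 0.001, -0.002, -0.222] frac 0.5038143151470799
[-0.494, 0.848, 0.028, 0.002, -0.002, -0.439] frac 0.8479441233732781
```

View pics/s18.png

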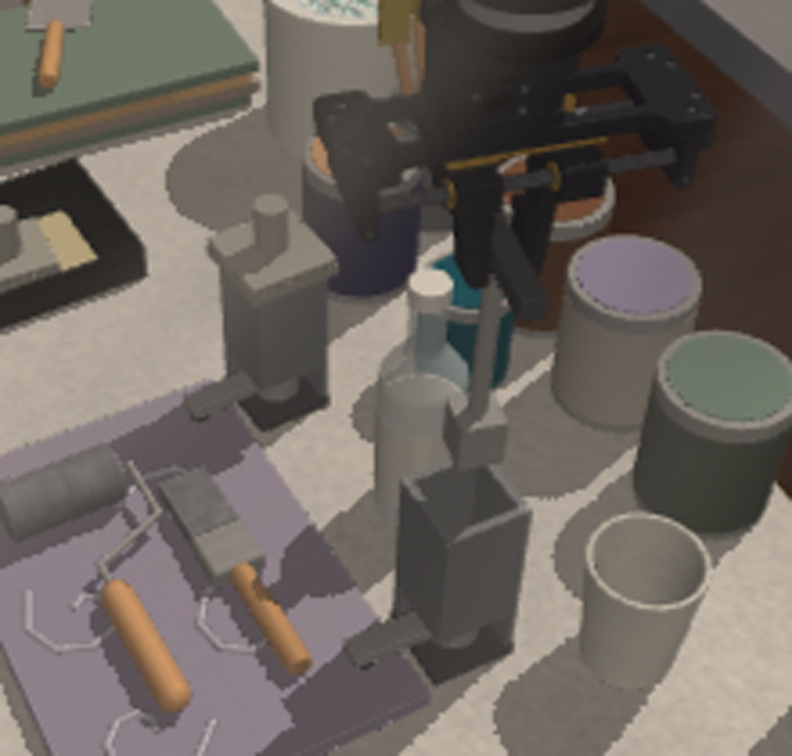

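>>> play_rows(deltas=[[[1,-0.05,0.1,0.02,0,0,-0.05],[1,-0.1,0.23,0.03,0,0,-0.11],[1,-0.16,0.37,0.03,0,0,-0.17],[1,-0.22,0.5,0.03,0,0,-0.22],[1,-0.22,0.5,0.03,0,0,-0.22]]])

```text
clock: 20.38
tool_pos: [0.5643, -0.2833, 0.3364]
eef_rot: [0.968, 0.252, -0.001, 0.002]
contact_force: [-0.1, 0.1, -2.1]
opening: 0.172
```

```bash
python3 -c "
from h import *
go((.4701,-.3673,.34,69.2))
"
```

```text
t 20.375 pos [ 0.5643 -0.2833  0.3364] yaw 29.189560815056552 op 0.17170001652878966 F [-0.1481  0.1303 -2.1234] q [ 0.3909  0.6168 -0.0011  1.4463  0.0053  1.0788  0.897 ]
[-0.411, 0.091, -0.01, 0.0, 0.001, -0.222] frac 0.410639575403599
```

>>> play_rows(deltas=[[[1,-0.1,0.02,-0.01,0,0,-0.05],[1,-0.2,0.045,-0.01,0,0,-0.11],[1,-0.3,0.07,-0.01,0,0,-0.17],[1,-0.41,0.091,-0.01,0,0,-0.222],[1,-0.41,0.091,-0.01,0,0,-0.222]]])

```text
clock: 21.0
tool_pos: [0.4674, -0.369, 0.3388]
eef_rot: [0.825, 0.565, -0.003, -0.0]
contact_force: [0.3, -0.2, -2.2]
opening: 0.172
```

>>> play_rows(deltas=[[[1,0,0,0.0,0,0,0],[1,0,0,0.0,0,0,0]]])

```text
clock: 21.25
tool_pos: [0.4682, -0.3677, 0.3383]
eef_rot: [0.825, 0.566, -0.003, -0.001]
contact_force: [-0.2, 0.8, -2.8]
opening: 0.175
```

```bash
python3 -c "
from h import *
go((.4701,-.3673,.255,69.2),(.4701,-.3673,.2,69.2))
save('side','s19',220,270,140,150,4)
save('top','t19',370,220,130,110,5)
st=get_state();p=st['tool_pos'];q=R.from_quat(st['eef_rot'])
P=p+q.apply([0,0,.16]);print(P,(proj('side',P)-[220,270])*4,(proj('top',P)-[370,220])*5)
"
```

```text
t 21.25 pos [ 0.4682 -0.3677  0.3383] yaw 68.88505425721588 op 0.174890684982717 F [-0.2189  0.8002 -2.8193] q [ 0.7017  0.5653 -0.2002  1.5483  0.1289  1.0446  1.6688]
[0.004, 0.007, 0.278, -0.001, 0.001, -0.002] frac 0.27763208405482
[0.005, 0.008, 0.461, -0.001, 0.001, -0.002] frac 0.4609620634796306
[ 0.4674 -0.3683  0.1786] [299.4011 330.0683] [309.1172 278.886 ]
```

View pics/s19.png

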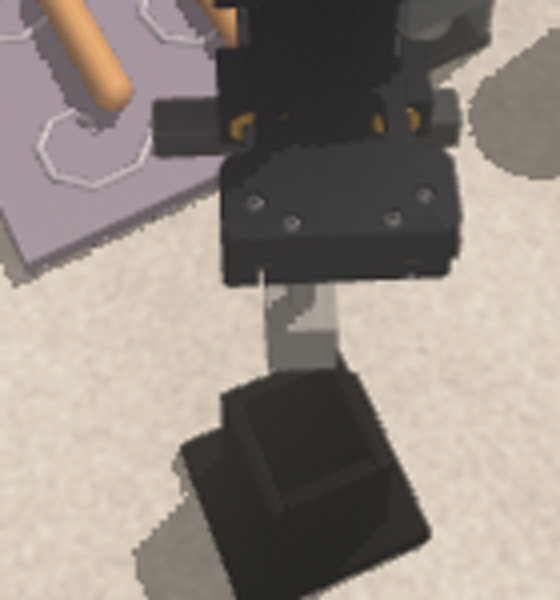

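View pics/t19.png

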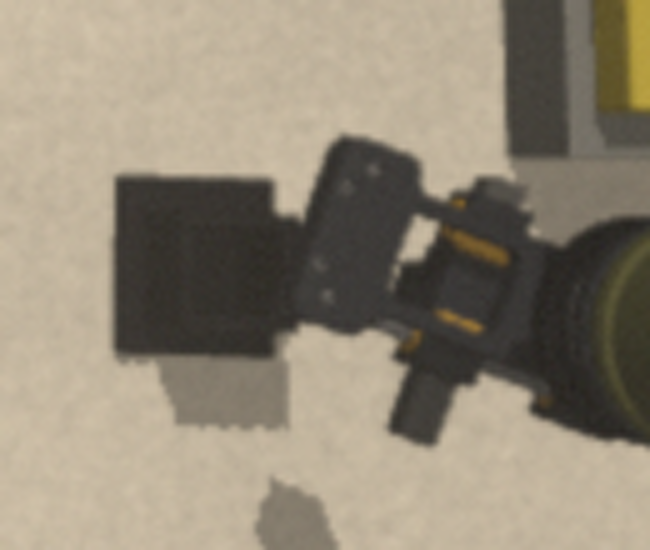

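```bash
python3 -c "
from h import *
u=lambda x,y:(220+x/4,270+y/4)
P=[atz('side',u(*p),.08) for p in((222,395),(275,510),(390,460),(343,355))];print(P,np.mean(P,0))
print([np.linalg.norm(P[i]-P[i-1]) for i in range(4)])
for z in (.08,.0):
  print((proj('side',[.4701,-.3673,z])-[220,270])*4)
im=cv2.imread('pics/s19.png')[270:600,130:470]; cv2.imwrite('pics/s19z.png',cv2.resize(cv2.convertScaleAbs(im,alpha=4),None,fx=2,fy=1.8))
"
```

```text
[array([ 0.4411, -0.3402,  0.08  ]), array([ 0.4423, -0.3985,  0.08  ]), array([ 0.5001, -0.3998,  0.08  ]), array([ 0.5024, -0.346 ,  0.08  ])] [ 0.4715 -0.3711  0.08  ]
[np.float64(0.06157549674492818), np.float64(0.058351727023652426), np.float64(0.05786663310521817), np.float64(0.05388342974600952)]
[301.2922 422.2233]
[299.3527 488.7399]
```

View pics/s19z.png

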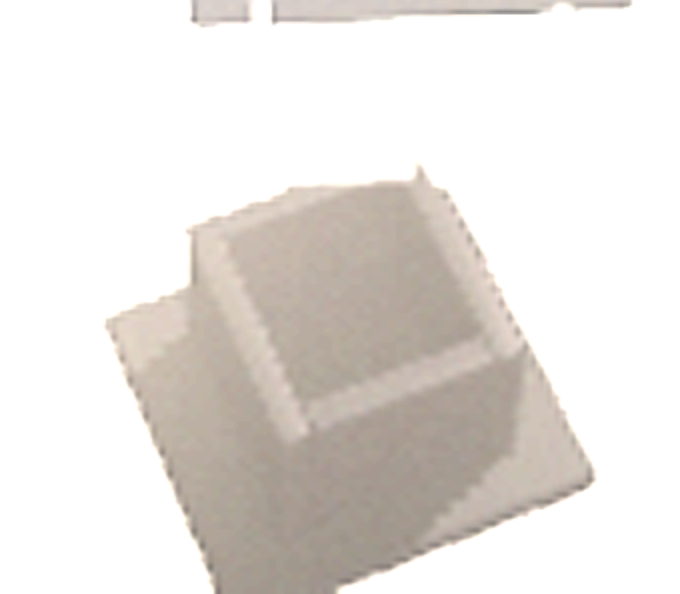

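```bash
python3 -c "
from h import *
u=lambda x,y:(220+(130+x/2)/4,270+(270+y/1.8)/4)
P=[atz('side',u(*p),.08) for p in((190,235),(300,440),(525,350),(420,162))];print(P,np.mean(P,0))
P=[atz('side',u(*p),.08) for p in((232,238),(308,400),(485,338))];print('inner',P,(P[0]+P[2])/2)
go((.471,-.370,.255,69.2))
"
```

```text
[array([ 0.4414, -0.3432,  0.08  ]), array([ 0.4436, -0.4012,  0.08  ]), array([ 0.5003, -0.4021,  0.08  ]), array([ 0.5   , -0.3476,  0.08  ])] [ 0.4713 -0.3735  0.08  ]
inner [array([ 0.4502, -0.348 ,  0.08  ]), array([ 0.4493, -0.3931,  0.08  ]), array([ 0.4932, -0.3956,  0.08  ])] [ 0.4717 -0.3718  0.08  ]
t 21.35 pos [ 0.4683 -0.3679  0.3386] yaw 68.90398055440795 op 0.17557124282119438 F [ 1.0245  0.7532 -2.4591] q [ 0.7019  0.5651 -0.2002  1.5479  0.1291  1.0446  1.6693]
[-0.002, 0.012, 0.278, -0.001, 0.001, -0.002] frac 0.2784757575816409
```

```bash
python3 -c "
from h import *
go((.471,-.3705,.28,88))
"
```

```text
t 21.35 pos [ 0.4683 -0.3679  0.3386] yaw 68.90398055440795 op 0.17557124282119438 F [ 1.0245  0.7532 -2.4591] q [ 0.7019  0.5651 -0.2002  1.5479  0.1291  1.0446  1.6693]
[-0.004, 0.012, 0.195, -0.001, 0.001, -0.106] frac 0.195148033255337
```

>>> play_rows(deltas=[[[1,-0.004,0.012,0.05,-0.001,0.001,-0.05],[1,-0.004,0.012,0.1,-0.001,0.001,-0.1],[1,-0.004,0.012,0.19,-0.001,0.001,-0.106],[1,-0.004,0.012,0.19,-0.001,0.001,-0.106]]])

```text
clock: 21.85
tool_pos: [0.4701, -0.3693, 0.2798]
eef_rot: [0.719, 0.695, -0.001, -0.003]
contact_force: [-0.5, 0.3, -2.7]
opening: 0.176
```

```bash
python3 -c "
from h import *
go((.471,-.3705,.22,88),(.471,-.3705,.172,88))
save('side','s20',220,270,140,150,4)
"
```

```text
t 21.85 pos [ 0.4701 -0.3693  0.2798] yaw 88.00657140917583 op 0.1756513697177663 F [-0.4523  0.3379 -2.6837] q [ 0.7514  0.6355 -0.2842  1.6165  0.2102  0.9257  1.928 ]
[-0.005, 0.004, 0.199, -0.002, -0.001, 0.0] frac 0.19941755044294987
[-0.005, 0.005, 0.359, -0.002, -0.001, 0.0] frac 0.3594147070178298
```

View pics/s20.png

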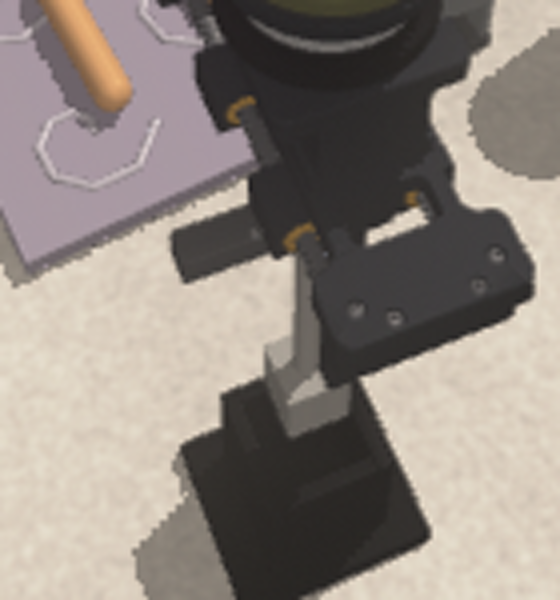

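>>> play_rows(deltas=[[[1,-0.005,0.005,0.06,-0.002,-0.001,0],[1,-0.005,0.005,0.12,-0.002,-0.001,0],[1,-0.005,0.005,0.17,-0.002,-0.001,0],[1,-0.005,0.005,0.17,-0.002,-0.001,0]]])

```text
clock: 22.4
tool_pos: [0.4721, -0.3711, 0.2299]
eef_rot: [0.719, 0.695, 0.0, 0.001]
contact_force: [0.6, -0.0, -2.7]
opening: 0.173
```

```bash
python3 -c "
from h import *
go((.471,-.3705,.185,88),(.471,-.3705,.172,88))
save('side','s21',220,270,140,150,4)
"
```

```text
t 22.4 pos [ 0.4721 -0.3711  0.2299] yaw 87.98847355885052 op 0.17271662690230175 F [ 0.5853 -0.0366 -2.7451] q [ 0.7426  0.6941 -0.268   1.6725  0.238   0.8042  1.904 ]
[0.002, -0.004, 0.15, 0.001, 0.001, -0.0] frac 0.1495095361667754
[0.002, -0.004, 0.193, 0.001, 0.001, -0.0] frac 0.19284268570114657
```

View pics/s21.png

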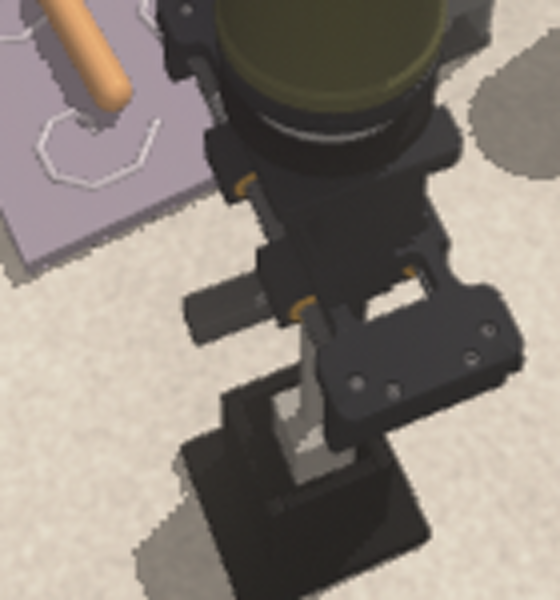

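The socket is entering the well, roughly central (front corner at 300,480 inside rim). Continue down.

>>> play_rows(deltas=[[[1,0.001,-0.002,0.06,0,0,0],[1,0.001,-0.002,0.11,0,0,0],[1,0.001,-0.002,0.15,0,0,0],[1,0.001,-0.002,0.17,0,0,0],[1,0.001,-0.002,0.185,0,0,0]]])

```text
clock: 23.08
tool_pos: [0.4724, -0.3713, 0.1749]
eef_rot: [0.719, 0.695, 0.0, 0.002]
contact_force: [0.7, -0.4, -2.9]
opening: 0.171
```

>>> play_rows(deltas=[[[1,0,0,0.01,0,0,0],[1,0,0,0.01,0,0,0]]])

```text
clock: 23.32
tool_pos: [0.4724, -0.3713, 0.1719]
eef_rot: [0.719, 0.695, 0.0, 0.002]
contact_force: [0.6, 0.1, -2.9]
opening: 0.173
```

```bash
python3 -c "
from h import *
go((.471,-.3705,.171,88))
"
```

```text
t 23.325 pos [ 0.4724 -0.3713  0.1719] yaw 87.98659035155733 op 0.17327378187135906 F [ 0.6064  0.1019 -2.8963] q [ 0.7274  0.7704 -0.2425  1.7225  0.2708  0.6767  1.875 ]
[0.003, -0.005, 0.003, 0.001, 0.001, -0.0] frac 0.004827513945168715
```

>>> play_rows(deltas=[[[1,0,0,0.006,0,0,0],[1,0,0,0.006,0,0,0]]])

```text
clock: 23.58
tool_pos: [0.4732, -0.3718, 0.1711]
eef_rot: [0.719, 0.695, 0.001, 0.004]
contact_force: [-0.7, -0.1, 4.8]
opening: 0.171
```

>>> play_rows(deltas=[[[0.6,0,0,0,0,0,0],[0.3,0,0,0,0,0,0],[0,0,0,0,0,0,0],[0,0,0,0,0,0,0]]])

```text
clock: 24.08
tool_pos: [0.4731, -0.3717, 0.1709]
eef_rot: [0.719, 0.695, 0.001, 0.003]
contact_force: [0.2, 0.2, -0.1]
opening: 0.493
```

```bash
python3 -c "
from h import *
go((.471,-.3705,.28,88))
save('side','s22',220,270,140,150,4)
"
```

```text
t 24.075 pos [ 0.4731 -0.3717  0.1709] yaw 87.98331086048225 op 0.4927217664839336 F [ 0.2388  0.2156 -0.055 ] q [ 0.7268  0.7718 -0.2418  1.7226  0.2717  0.6731  1.8742]
[0.002, -0.005, -0.364, 0.002, 0.001, -0.0] frac 0.363568371554196
```

View pics/s22.png

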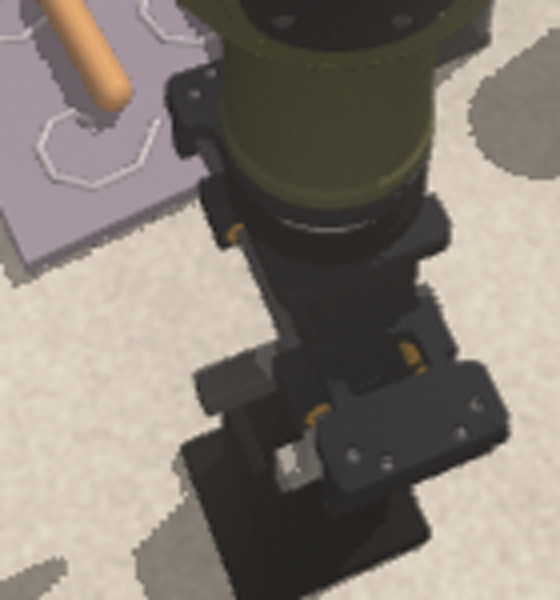

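Key is free and standing; go straight up, fingers half open.

>>> play_rows(deltas=[[[-0.4,0,0,0,0,0,0],[-0.4,0,0,-0.06,0,0,0],[-0.4,0,0,-0.18,0,0,0],[-0.4,0,0,-0.36,0,0,0],[-0.4,0,0,-0.36,0,0,0]]])

```text
clock: 24.75
tool_pos: [0.4748, -0.3725, 0.2833]
eef_rot: [0.72, 0.694, 0.002, 0.008]
contact_force: [0.8, 0.6, -1.1]
opening: 0.705
```

```bash
python3 -c "
from h import *
go((.45,-.1,.3,40))
"
```

```text
t 24.75 pos [ 0.4748 -0.3725  0.2833] yaw 87.96064418676846 op 0.7053321189941091 F [ 0.7542  0.6194 -1.0969] q [ 0.7538  0.6306 -0.2869  1.6151  0.2142  0.9106  1.9253]
[0.904, -0.114, -0.065, 0.005, 0.001, 0.266] frac 0.9044677181681103
```

>>> play_rows(deltas=[[[-0.4,0.1,0,-0.065,0.005,0.001,0.05],[-0.4,0.3,-0.03,-0.065,0.005,0.001,0.1],[-0.4,0.5,-0.06,-0.065,0.005,0.001,0.15],[-0.4,0.7,-0.1,-0.065,0.005,0.001,0.2],[-0.4,0.85,-0.11,-0.065,0.005,0.001,0.25]]])

```text
clock: 25.38
tool_pos: [0.4492, -0.1138, 0.2995]
eef_rot: [0.931, 0.365, -0.0, -0.001]
contact_force: [0.7, -0.4, 0.9]
opening: 0.701
```

```bash
python3 -c "
from h import *
print(get_state()['qd'])
save('side','s23',0,0,560,420,1.4)
save('top','t23',0,0,560,420,1.4)
"
```

```text
[-0.9611 -0.1431  0.3523  0.288  -0.2234 -0.1974 -1.735 ]
```

View pics/s23.png

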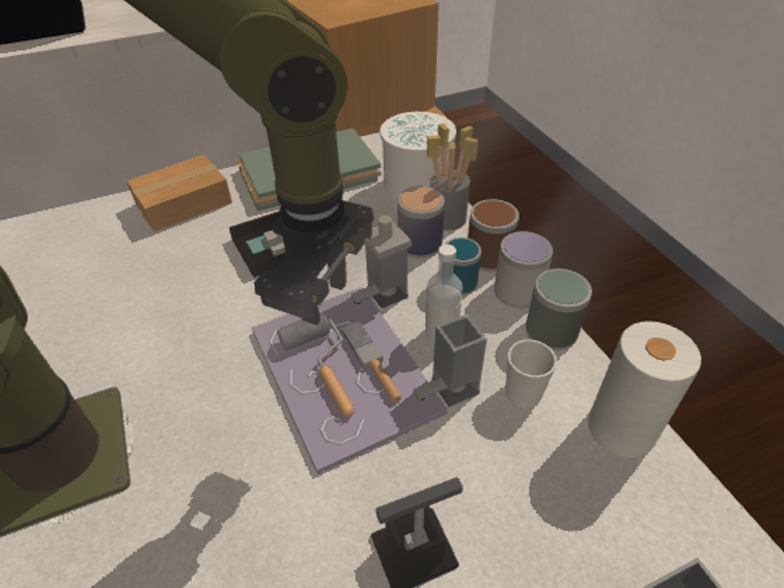

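View pics/t23.png

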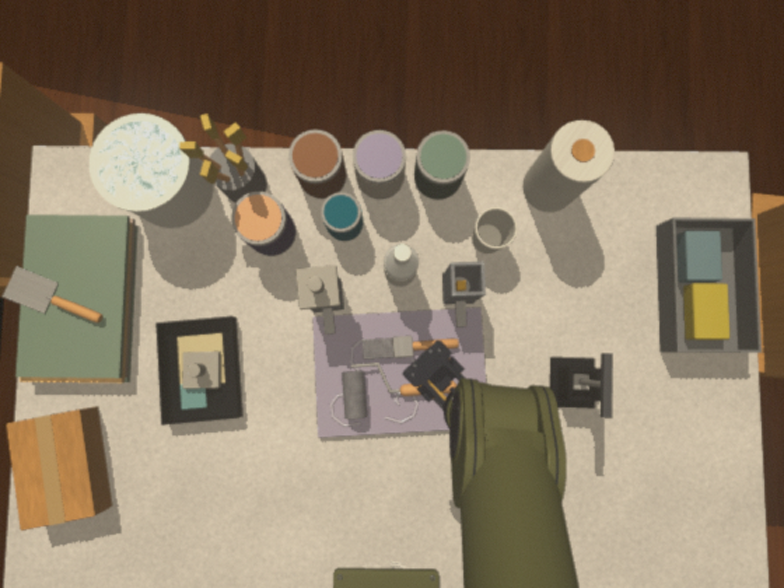

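>>> play_rows(deltas=[[[-0.4,0,0,0,0,0,0],[-0.4,0,0,0,0,0,0],[-0.4,0,0,0,0,0,0]]])

```text
clock: 25.85
tool_pos: [0.45, -0.1116, 0.2994]
eef_rot: [0.93, 0.369, -0.0, -0.002]
contact_force: [-0.3, -0.0, 0.4]
opening: 0.699
```

```bash
python3 -c "
from h import *
print(get_state()['qd'], get_state()['contact_force'])
print(r.finish_job())
"
```

```text
[-0.0016 -0.0051 -0.0025 -0.0009 -0.0002 -0.0009 -0.0021] [-0.2557 -0.0222  0.4455]
the job is handed in; nothing more can be done
None
```

The open clamp (the right-hand one, on the robot's -y side) is now locked. Its cap is in the tray and the key is back in its stand. I handed the job in at about 26 s; no verdict was reported.

- **Cap:** I lifted it off and laid it flat, knob up, near the middle of the black tray. The pictures show it level and clear of the walls.
- **Clamp:** I lowered the key down the shaft onto the stem, about 20 mm by the TCP height, without meeting resistance. I turned it clockwise until the moment about the vertical rose from about 0.1–0.2 to 0.74 N m. I took that as the stop. In the side view the jaw was then parallel to the other, locked one.
- **Key:** I set it down in the stand until it touched the floor (about 5 N), then let go. The last pictures show it standing upright.
- **Everything else:** The other clamp, its cap and the bystanders look unmoved in the last pictures. The arm was at rest and clear of everything when I handed in.

**Camera disagreement:** the two cameras differed by about 5 mm in x around the clamp. I went with the side camera because it matched the tool pose to about 1 mm.

**Key's turn:** I put the key back turned about 19° from how it was picked up, so its socket lined up with the well.

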